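# Date-mark a batch of toothbrushes

## Task

Clip every toothbrush lying on the mat into its own station of the marking fixture, heads away from the plunger, pushing each handle straight down past the sprung jaw until it sits fully home. With all of them clipped in, press the stamp plunger down to its stop, hold it there for about half a second and let it come back up; then take the marked brushes out and lay them flat in the wooden tray, completely inside it, leaving the other things on the table where they are.

Things in the scene. Friction and masses are not known exactly. Their poses are not given: they have to be found in the camera images.
- brush_a: One of three or four identical toothbrushes, dark brown handle, white bristles, 189 mm long, about 40 g. Origin on the axis of the thick round handle (15 mm diameter, 130 mm long), halfway along it: the place to grip it, near its balance. +x points along it to the head, +z as the bristles. It starts lying on the mat, bristles up, axis 7.5 mm above the mat.
- head_a (a point): Middle of the head of brush_a, 107 mm from its origin along +x. The head is 34 x 15 mm and with its bristles 18 mm high; a 7 mm thin neck 25 mm long joins it to the handle. The handle's tail end is 65 mm behind the origin.
- brush_b: One of three or four identical toothbrushes, dark brown handle, white bristles, 189 mm long, about 40 g. Origin on the axis of the thick round handle (15 mm diameter, 130 mm long), halfway along it: the place to grip it, near its balance. +x points along it to the head, +z as the bristles. It starts lying on the mat, bristles up, axis 7.5 mm above the mat.
- head_b (a point): Middle of the head of brush_b, 107 mm from its origin along +x. The head is 34 x 15 mm and with its bristles 18 mm high; a 7 mm thin neck 25 mm long joins it to the handle. The handle's tail end is 65 mm behind the origin.
- brush_c: One of three or four identical toothbrushes, dark brown handle, white bristles, 189 mm long, about 40 g. Origin on the axis of the thick round handle (15 mm diameter, 130 mm long), halfway along it: the place to grip it, near its balance. +x points along it to the head, +z as the bristles. It starts lying on the mat, bristles up, axis 7.5 mm above the mat.
- head_c (a point): Middle of the head of brush_c, 107 mm from its origin along +x. The head is 34 x 15 mm and with its bristles 18 mm high; a 7 mm thin neck 25 mm long joins it to the handle. The handle's tail end is 65 mm behind the origin.
- brush_d: One of three or four identical toothbrushes, dark brown handle, white bristles, 189 mm long, about 40 g. Origin on the axis of the thick round handle (15 mm diameter, 130 mm long), halfway along it: the place to grip it, near its balance. +x points along it to the head, +z as the bristles. It starts lying on the mat, bristles up, axis 7.5 mm above the mat.
- head_d (a point): Middle of the head of brush_d, 107 mm from its origin along +x. The head is 34 x 15 mm and with its bristles 18 mm high; a 7 mm thin neck 25 mm long joins it to the handle. The handle's tail end is 65 mm behind the origin.
- fixture: Marking fixture, fixed: aluminium plate 250 (x) x 280 (y) x 20 mm, origin at table height, plate centre at x = -45 mm. +x points away from the robot. Four clip stations 70 mm apart along y; stamp plunger at x = -130 mm, y = 0. A station holds one brush level along x in two forks 12 mm wide, 42 mm before and behind its middle; between them fingers have room down to 32 mm above the table.
- clip0 (a point): Clip station 0 of the fixture, at y = -105 mm: where the origin of a seated brush lies, 62 mm above the table. Axes as the fixture's; the head goes to +x, away from the plunger. Black rails with their top 54.5 mm above the table run along y under all seats; a fork has a fixed steel prong at +y and the sprung jaw at -y; both flare out, to 28 mm above the seat axis, and guide a handle 4 mm off.
- clip1 (a point): Clip station 1 of the fixture, at y = -35 mm: where the origin of a seated brush lies, 62 mm above the table. Axes as the fixture's; the head goes to +x, away from the plunger. Black rails with their top 54.5 mm above the table run along y under all seats; a fork has a fixed steel prong at +y and the sprung jaw at -y; both flare out, to 28 mm above the seat axis, and guide a handle 4 mm off.
- clip2 (a point): Clip station 2 of the fixture, at y = 35 mm: where the origin of a seated brush lies, 62 mm above the table. Axes as the fixture's; the head goes to +x, away from the plunger. Black rails with their top 54.5 mm above the table run along y under all seats; a fork has a fixed steel prong at +y and the sprung jaw at -y; both flare out, to 28 mm above the seat axis, and guide a handle 4 mm off.
- clip3 (a point): Clip station 3 of the fixture, at y = 105 mm: where the origin of a seated brush lies, 62 mm above the table. Axes as the fixture's; the head goes to +x, away from the plunger. Black rails with their top 54.5 mm above the table run along y under all seats; a fork has a fixed steel prong at +y and the sprung jaw at -y; both flare out, to 28 mm above the seat axis, and guide a handle 4 mm off.
- jaw0 (a joint): Sprung jaw of station 0 (those of the other stations are alike), one dark hinged piece for both its forks: 0 = closed, grows (rad) as it swings out to -y. A handle pushed straight down swings it aside by about 0.1 rad (up to about 12 N), passes its nose 10 mm above the seat axis and snaps home; pulled straight up with about 12 N it comes out.
- plunger_top (a point): Centre of the top of the black plunger head (44 mm across), 125 mm above the table when it is up; it moves with the plunger.
- plunger (a joint): Travel of the stamp plunger in m: 0 = up, 0.018 = pressed down to its stop. Spring return; it needs about 2.5 N to start and 9 N to reach the stop.
- mat: Grey rubber mat 260 (x) x 260 (y) mm, 3 mm thick, fixed: the brushes to be marked lie on it. Origin at the centre of its underside, at table height. It is on one side of the fixture, the tray on the other; which is left varies.
- tray: Wooden tray for the finished brushes, fixed, 270 (x) x 240 (y) x 32 mm outside, walls and floor 6 mm thick. Origin at the centre of its underside; inner floor 6 mm above the table, rim 32 mm.
- spray_jar: Bystander, leave it alone: clear jar 110 mm tall, 60 mm across, behind the fixture. Origin at the centre of its underside.
- tape_roll: Bystander, leave it alone: roll of paper tape lying flat, 90 mm across, 24 mm high, behind the fixture. Origin at the centre of its underside.
- loupe: Bystander, leave it alone: black magnifier, 45 mm tall, 44 mm across, standing between the fixture and the robot's left. Origin at the centre of its underside.
- carton: Bystander, leave it alone: flat cardboard carton 170 x 60 x 45 mm, behind on the right. Origin at the centre of its underside.
- cup: Bystander, leave it alone: white cup 95 mm tall, 72 mm across, far left. Origin at the centre of its underside.
- gauge_block: Bystander, leave it alone: steel block 120 x 50 x 30 mm, between the fixture and the robot's right. Origin at the centre of its underside.

How it is judged:
On the way, in this order (a step that is already met when the one before it is completed fails the run):
1. every brush present sits fully home in a clip station, head away from the plunger (((x of brush_a in the frame of clip0 between -0.018 and 0.018 m and y of brush_a in the frame of clip0 between -0.005 and 0.005 m and z of brush_a in the frame of clip0 between -0.005 and 0.0045 m and x of head_a in the frame of clip0 above 0.07 m and angle between the x axis of brush_a and the x axis of clip0, either way round below 0.1 rad) or (x of brush_a in the frame of clip1 between -0.018 and 0.018 m and y of brush_a in the frame of clip1 between -0.005 and 0.005 m and z of brush_a in the frame of clip1 between -0.005 and 0.0045 m and x of head_a in the frame of clip1 above 0.07 m and angle between the x axis of brush_a and the x axis of clip1, either way round below 0.1 rad) or (x of brush_a in the frame of clip2 between -0.018 and 0.018 m and y of brush_a in the frame of clip2 between -0.005 and 0.005 m and z of brush_a in the frame of clip2 between -0.005 and 0.0045 m and x of head_a in the frame of clip2 above 0.07 m and angle between the x axis of brush_a and the x axis of clip2, either way round below 0.1 rad) or (x of brush_a in the frame of clip3 between -0.018 and 0.018 m and y of brush_a in the frame of clip3 between -0.005 and 0.005 m and z of brush_a in the frame of clip3 between -0.005 and 0.0045 m and x of head_a in the frame of clip3 above 0.07 m and angle between the x axis of brush_a and the x axis of clip3, either way round below 0.1 rad)) and ((x of brush_b in the frame of clip0 between -0.018 and 0.018 m and y of brush_b in the frame of clip0 between -0.005 and 0.005 m and z of brush_b in the frame of clip0 between -0.005 and 0.0045 m and x of head_b in the frame of clip0 above 0.07 m and angle between the x axis of brush_b and the x axis of clip0, either way round below 0.1 rad) or (x of brush_b in the frame of clip1 between -0.018 and 0.018 m and y of brush_b in the frame of clip1 between -0.005 and 0.005 m and z of brush_b in the frame of clip1 between -0.005 and 0.0045 m and x of head_b in the frame of clip1 above 0.07 m and angle between the x axis of brush_b and the x axis of clip1, either way round below 0.1 rad) or (x of brush_b in the frame of clip2 between -0.018 and 0.018 m and y of brush_b in the frame of clip2 between -0.005 and 0.005 m and z of brush_b in the frame of clip2 between -0.005 and 0.0045 m and x of head_b in the frame of clip2 above 0.07 m and angle between the x axis of brush_b and the x axis of clip2, either way round below 0.1 rad) or (x of brush_b in the frame of clip3 between -0.018 and 0.018 m and y of brush_b in the frame of clip3 between -0.005 and 0.005 m and z of brush_b in the frame of clip3 between -0.005 and 0.0045 m and x of head_b in the frame of clip3 above 0.07 m and angle between the x axis of brush_b and the x axis of clip3, either way round below 0.1 rad)) and ((x of brush_c in the frame of clip0 between -0.018 and 0.018 m and y of brush_c in the frame of clip0 between -0.005 and 0.005 m and z of brush_c in the frame of clip0 between -0.005 and 0.0045 m and x of head_c in the frame of clip0 above 0.07 m and angle between the x axis of brush_c and the x axis of clip0, either way round below 0.1 rad) or (x of brush_c in the frame of clip1 between -0.018 and 0.018 m and y of brush_c in the frame of clip1 between -0.005 and 0.005 m and z of brush_c in the frame of clip1 between -0.005 and 0.0045 m and x of head_c in the frame of clip1 above 0.07 m and angle between the x axis of brush_c and the x axis of clip1, either way round below 0.1 rad) or (x of brush_c in the frame of clip2 between -0.018 and 0.018 m and y of brush_c in the frame of clip2 between -0.005 and 0.005 m and z of brush_c in the frame of clip2 between -0.005 and 0.0045 m and x of head_c in the frame of clip2 above 0.07 m and angle between the x axis of brush_c and the x axis of clip2, either way round below 0.1 rad) or (x of brush_c in the frame of clip3 between -0.018 and 0.018 m and y of brush_c in the frame of clip3 between -0.005 and 0.005 m and z of brush_c in the frame of clip3 between -0.005 and 0.0045 m and x of head_c in the frame of clip3 above 0.07 m and angle between the x axis of brush_c and the x axis of clip3, either way round below 0.1 rad)) and ((x of brush_d in the frame of clip0 between -0.018 and 0.018 m and y of brush_d in the frame of clip0 between -0.005 and 0.005 m and z of brush_d in the frame of clip0 between -0.005 and 0.0045 m and x of head_d in the frame of clip0 above 0.07 m and angle between the x axis of brush_d and the x axis of clip0, either way round below 0.1 rad) or (x of brush_d in the frame of clip1 between -0.018 and 0.018 m and y of brush_d in the frame of clip1 between -0.005 and 0.005 m and z of brush_d in the frame of clip1 between -0.005 and 0.0045 m and x of head_d in the frame of clip1 above 0.07 m and angle between the x axis of brush_d and the x axis of clip1, either way round below 0.1 rad) or (x of brush_d in the frame of clip2 between -0.018 and 0.018 m and y of brush_d in the frame of clip2 between -0.005 and 0.005 m and z of brush_d in the frame of clip2 between -0.005 and 0.0045 m and x of head_d in the frame of clip2 above 0.07 m and angle between the x axis of brush_d and the x axis of clip2, either way round below 0.1 rad) or (x of brush_d in the frame of clip3 between -0.018 and 0.018 m and y of brush_d in the frame of clip3 between -0.005 and 0.005 m and z of brush_d in the frame of clip3 between -0.005 and 0.0045 m and x of head_d in the frame of clip3 above 0.07 m and angle between the x axis of brush_d and the x axis of clip3, either way round below 0.1 rad))), for 0.2 s.
2. the plunger is pressed to its stop while every brush is still clipped in (all of step 1 and value of joint plunger above 0.0165 m), for 0.2 s.
3. the plunger is back up while every brush is still clipped in (all of step 1 and value of joint plunger below 0.003 m), for 0.05 s.
At the end, for the whole second after the job is handed in: Every brush present lies flat and at rest wholly inside the tray (origin and head within the walls and less than 35 mm above the table), and the plunger is up (within 3 mm) (value of joint plunger below 0.003 m and x of brush_a in the frame of tray between -0.13 and 0.13 m and y of brush_a in the frame of tray between -0.116 and 0.116 m and z of brush_a in the frame of tray between 0 and 0.035 m and x of head_a in the frame of tray between -0.135 and 0.135 m and y of head_a in the frame of tray between -0.116 and 0.116 m and z of head_a in the frame of tray between -0.005 and 0.035 m and linear speed of each of brush_a, brush_b, brush_c, brush_d below 0.02 m/s and x of brush_b in the frame of tray between -0.13 and 0.13 m and y of brush_b in the frame of tray between -0.116 and 0.116 m and z of brush_b in the frame of tray between 0 and 0.035 m and x of head_b in the frame of tray between -0.135 and 0.135 m and y of head_b in the frame of tray between -0.116 and 0.116 m and z of head_b in the frame of tray between -0.005 and 0.035 m and x of brush_c in the frame of tray between -0.13 and 0.13 m and y of brush_c in the frame of tray between -0.116 and 0.116 m and z of brush_c in the frame of tray between 0 and 0.035 m and x of head_c in the frame of tray between -0.135 and 0.135 m and y of head_c in the frame of tray between -0.116 and 0.116 m and z of head_c in the frame of tray between -0.005 and 0.035 m and x of brush_d in the frame of tray between -0.13 and 0.13 m and y of brush_d in the frame of tray between -0.116 and 0.116 m and z of brush_d in the frame of tray between 0 and 0.035 m and x of head_d in the frame of tray between -0.135 and 0.135 m and y of head_d in the frame of tray between -0.116 and 0.116 m and z of head_d in the frame of tray between -0.005 and 0.035 m); the robot touches nothing.
It fails at once if a bystander is moved more than 50 mm or tipped over (distance of any of spray_jar, tape_roll, loupe, carton, cup, gauge_block from where it was at the start of the episode above 0.05 m or angle between any of spray_jar, tape_roll, loupe, carton, cup, gauge_block's own z axis and vertical above 0.6 rad).
Of brush_a, brush_b, brush_c, brush_d only 3 to 4 are there at a start; the rules pass over those that are not, and their reading is None.
At some moment in a run one of brush_a, brush_b, brush_c, brush_d may be knocked a few centimetres aside while the robot is not near it.
Once in a run the grip may slacken for a moment while it holds something.
It also fails if it takes over 210 s, if anything falls off the work surface, if the arm or the gripper's body presses on something with over 40 N, if the wrist force passes 120 N, or if a joint passes its speed limit or range.

## Robot

A 6-joint arm with a two-finger parallel gripper is mounted at the origin on the work surface. World frame = base frame: x ahead of the robot, y to its left, z up, the work surface at z = 0. Lengths are in m, angles in rad, forces in N, time in s.
With the tool pointing down it reaches from about 0.35 to 0.875 m from the base axis. Payload 15.5 kg.
Tool frame: the origin (TCP) lies on the centre line of the jaws, within the pads' length; the fingertips stand 17 mm ahead of it and the grasp point (between the pads) lies 2 mm behind it; z points along the fingers, x is the direction in which the jaws open and shut, and the axes are right-handed (so a half turn about z gives the same grasp; the last joint's range is limited). The gripper opens to 85 mm and grips with 20 to 120 N. Pads are 22 mm wide; open, the fingers measure 114 mm over their backs; the gripper's body (76 mm by 85 mm) begins 54 mm behind the grasp point. The pads swing forward as they close: fully open they stand 13 mm farther back than shut.
Start: joints at [1.129, 0.494, 1.345, -0, 1.302, -0.096], TCP at [0.212, 0.588, 0.248] pointing down, gripper open.
Joint ranges: [-2.91, 2.91], [-0.82, 2.16], [0.22, 2.67], [-1.22, 4.37], [0.12, 2.79], [-3.08, 3.08]. Speed limits (rad/s): [1.89, 1.89, 2.57, 3.01, 3.01, 3.01].

## Interface

Orientations are given as a rotation vector (axis times angle).
In Python, from bench import robot, cams gives the robot as it stands. The module is installed in compiled form; this text tells all that it offers.
- The arm moves only by the tool step_arm, never from a script. Its argument "plan" is a list of rows, each a list of 5 numbers: the closure, from 0 (fully open) to 1 (shut), then the shift along the tool's x, y, z in mm, then the turn about the tool's z in degrees. A call has exactly 8 rows; each row is the pose to reach, as a shift and turn from the pose commanded when the call began, along the tool's axes at that moment; what a row does not reach only later rows make up. A row lasts 1/8 s, in which the tool goes at most 62.5 mm and 10.7 degrees, less where a joint would pass 70% of its speed; a pose out of reach is approached as far as the arm can. A call with a gripper value outside its range is refused whole. The fingers move at their own pace and stop on an object; "force" is the grip in N (left out, the last holds). Time passes only in rows, so rows that repeat a pose let the fingers close, or fill a call up. It gives the time, the measured TCP pose, the force and the opening at its end, in the units of the state.
- robot.read_state(): the state, without advancing time (a new reading comes with each control period).
- cams.get_image(name): name is "scene" or "top"; returns the picture (420x560x3 uint8, blue, green, red); there is no depth.
- cams.camera_info(name): a dict with "vfov" (degrees; the focal length in pixels is half the picture's height over the tangent of half this angle, whatever the lens; pixels are square), "cx", "cy" (the principal point, pixels), "xyz" and "orientation" of the camera in the world. Camera axes: x right, y down, z forward; pixel columns grow to the right and rows downward; lengths in m; the calibration is good to about 2 mm. A picture is of the moment at which its call begins. camera_info takes no time and is no camera call.
- robot.sign_off(): hands the job in, once; it reports no verdict.
The state is a dict: "t": time; "joint_positions": joint angles; "joint_velocities": joint speeds; "joint_torque": joint torques, N m; "tool_pos": TCP position; "tool_rot": TCP orientation; "wrist_force": force on the tool from outside, world axes, zero at the start; "torque": the same for the moment, N m; "finger_gap": finger opening in m.
Only numpy, scipy, OpenCV 4.12 (cv2) and the standard library are available. Lean on these libraries where they do the work, as an engineer would, in place of code of your own. Each camera call takes 0.05 s, during which the arm holds its last target.

## Working session

There is one attempt and no reset: what is moved stays moved. The work goes in short steps, Python scripts to look and compute and a tool call to move; the robot and the scene stay as the last step left them, time stands still between calls to the robot, and variables do not carry over. Pictures are saved under pics/ and viewed, and the job is handed in when it is done.

Besides the shell and the picture viewer there is one more tool, called after ">>>" by a JSON object that holds its "op" and its "data". step_arm: Moves the arm, as the interface text tells. Its arguments: {"type":"object","properties":{"plan":{"type":"array","items":{"type":"array","items":{"type":"number"}}},"force":{"type":"number"}},"required":["plan"]}

```bash
mkdir -p pics
python3 - <<'E'
from bench import robot, cams
import cv2
for n in ("scene","top"):
    cv2.imwrite(f"pics/{n}0.png",cams.get_image(n)); print(n,cams.camera_info(n))
print(robot.read_state())
E
```

```text
scene {'vfov': 55.609622894076054, 'cx': 281.49494983954133, 'cy': 214.35002175894476, 'xyz': array([1.13608839, 0.73085093, 0.66300594]), 'orientation': array([-0.79432382, -2.34680937,  1.34610006])}
top {'vfov': 44.70819955797483, 'cx': 280.4177996596277, 'cy': 208.44874187810277, 'xyz': array([ 0.47258236, -0.00970741,  1.48564287]), 'orientation': array([-2.17703076,  2.19442506, -0.04532913])}
{'t': 0.1, 'joint_positions': array([ 1.12848077e+00,  4.94139350e-01,  1.34605490e+00, -1.21621848e-05,
        1.30249437e+00, -9.54712691e-02]), 'joint_velocities': array([-7.79589708e-04, -8.13703142e-04, -2.67260874e-03, -5.24460734e-05,
        1.37938972e-03,  1.99055245e-04]), 'joint_torque': array([ 3.60431850e-04, -8.83579087e+01, -3.84559286e+01, -2.16654503e-04,
        5.29253841e-03, -2.08741244e-05]), 'tool_pos': array([0.21231331, 0.58751774, 0.24775332]), 'tool_rot': array([ 2.57098434e+00,  1.80448810e+00, -1.48759844e-03]), 'wrist_force': array([ 0.32800242, -0.23118609, -0.0967218 ]), 'torque': array([-0.03453441,  0.0155707 ,  0.02654162]), 'finger_gap': 0.08544393163081258}
```

View pics/scene0.png

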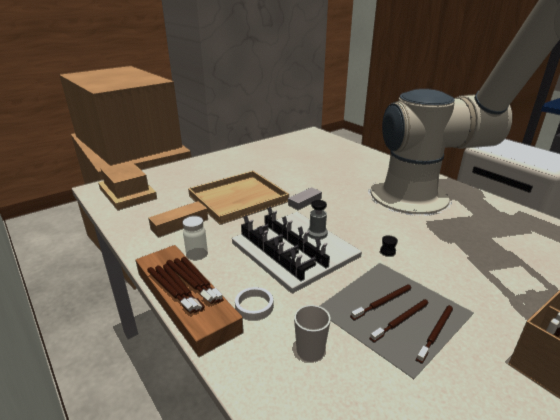

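View pics/top0.png

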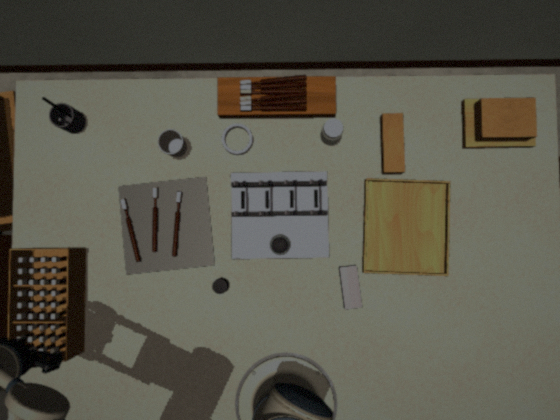

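The pictures show three brushes on the mat, which is on the robot's left (top view columns 125–180, rows 190–260, heads toward the top of the image, +x). The fixture is in the middle and the tray on the right. Next I'll measure them.

```bash
cat > h.py <<'E'
from bench import robot, cams
import cv2, numpy as np
from scipy.spatial.transform import Rotation as R
def K(n):
    c=cams.camera_info(n); f=210/np.tan(np.radians(c['vfov'])/2)
    return f,c['cx'],c['cy'],np.array(c['xyz']),R.from_rotvec(c['orientation']).as_matrix()
def bp(n,u,v,z):
    f,cx,cy,p,M=K(n); d=M@np.array([(u-cx)/f,(v-cy)/f,1]); return p+d*(z-p[2])/d[2]
def pj(n,P):
    f,cx,cy,p,M=K(n); q=M.T@(np.array(P,float)-p); return np.array([cx+f*q[0]/q[2],cy+f*q[1]/q[2]])
def crop(n,name,u0,v0,u1,v1,s,pts=[]):
    im=cams.get_image(n); 
    c=cv2.resize(im[v0:v1,u0:u1],None,fx=s,fy=s,interpolation=cv2.INTER_CUBIC)
    for P in pts:
        a=(pj(n,P)-[u0,v0]+.5)*s; cv2.drawMarker(c,tuple(int(x) for x in a),(0,255,0),cv2.MARKER_CROSS,8,1)
    cv2.imwrite(f"pics/{name}.png",c); return im
E
python3 - <<'E'
from h import *
im=crop("top","t1",110,160,460,290,2.2)
crop("top","t2",115,170,220,280,5)
crop("top","t3",225,165,335,265,5)
# brush pixels on the mat: handles reddish dark
hsv=cv2.cvtColor(im,cv2.COLOR_BGR2HSV)
for (u0,u1) in((118,142),(147,163),(168,185)):
    sub=im[185:265,u0:u1].astype(int); 
    m=((sub[...,2]-sub[...,0]>15)&(sub.sum(2)<220)).astype(np.uint8)
    w=(sub.min(2)>130)
    ys,xs=np.nonzero(m); print(len(ys),xs.min()+u0,xs.max()+u0,ys.min()+185,ys.max()+185, 'white',w.sum(), [a.mean() for a in np.nonzero(w)])
    print(sub[30])
E
```

```text
197 125 139 210 261 white 0 [np.float64(nan), np.float64(nan)]
[[ 96 111 112]
 [100 113 112]
 [ 94 106 106]
 [ 82  90  90]
 [ 75  82  83]
 [ 72  78  82]
 [ 71  79  81]
 [ 62  69  73]
 [ 37  44  54]
 [ 19  28  44]
 [ 28  33  43]
 [ 48  52  55]
 [ 70  76  80]
 [ 74  81  85]
 [ 73  80  84]
 [ 73  79  83]
 [ 77  85  87]
 [ 75  84  84]
 [ 74  79  82]
 [ 76  82  86]
 [ 75  85  85]
 [ 74  81  85]
 [ 78  85  88]
 [ 76  82  85]]
204 152 157 198 251 white 0 [np.float64(nan), np.float64(nan)]
[[78 85 86]
 [77 83 84]
 [75 83 85]
 [75 82 85]
 [71 76 81]
 [56 62 68]
 [29 36 49]
 [17 28 49]
 [ 2 16 40]
 [ 2 10 29]
 [28 26 35]
 [45 54 55]
 [68 75 78]
 [76 83 86]
 [77 84 86]
 [81 88 90]]
208 172 179 203 256 white 0 [np.float64(nan), np.float64(nan)]
[[80 86 89]
 [77 83 86]
 [79 86 87]
 [80 84 90]
 [79 85 90]
 [81 87 90]
 [71 78 83]
 [41 43 57]
 [ 9 16 41]
 [ 8 23 43]
 [12 21 40]
 [14 21 32]
 [46 51 55]
 [76 83 84]
 [80 88 89]
 [86 92 95]
 [81 87 90]]<stdin>:11: RuntimeWarning: Mean of empty slice.
  ret = ret.dtype.type(ret / rcount)
```

View pics/t2.png

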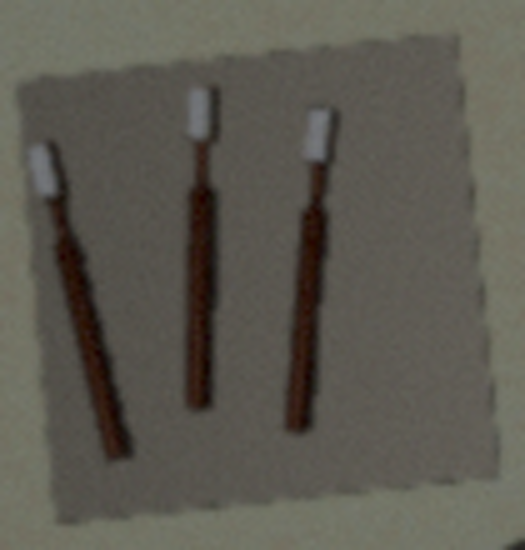

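View pics/t3.png

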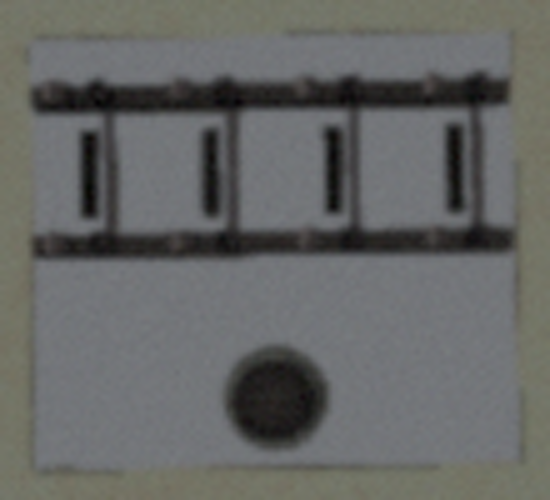

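```bash
cat >> h.py <<'E'
def segfit(im):
    """brush list: (origin, yaw) from top image within mat via color"""
E
python3 - <<'E'
from h import *
im=np.mean([cams.get_image("top").astype(float) for _ in range(2)],axis=0)
np.save("top0.npy",im)
r=im[...,2];b=im[...,0]; d=r-b
print("plate",d[190,240:330:10],"table",d[150,230:330:20], d[270,230:330:20])
for nm,(u0,v0,u1,v1),f,z in (("plate",(222,160,340,270),lambda q:cv2.GaussianBlur(q[...,2]-q[...,0],(0,0),.8)<(2),.02),):
    pass
sub=cv2.GaussianBlur(im,(0,0),.7)
for v in (180,200,230,250): print(v,[int(x) for x in (sub[v,225:240,2]-sub[v,225:240,0])],[int(x) for x in (sub[v,320:336,2]-sub[v,320:336,0])])
for u in (250,300): print(u,[int(x) for x in (sub[163:180,u,2]-sub[163:180,u,0])],[int(x) for x in (sub[252:266,u,2]-sub[252:266,u,0])])
E
```

```text
plate [-5.  -5.5 -6.  -0.5 -6.  -2.5 -6.  -5.5  1. ] table [-4.5  8.5 12.  10.5 10. ] [12.5 17.  15.  12.5 12. ]
180 [14, 15, 15, 14, 12, 7, 0, -3, -3, -3, -4, -4, -4, -4, -5] [-1, 0, -1, -2, -2, 0, 3, 9, 14, 15, 15, 14, 13, 13, 13, 12]
200 [13, 14, 14, 14, 13, 11, 4, -2, -5, -5, -6, -6, -6, -6, -6] [0, 0, -3, -5, -6, -6, -5, -1, 5, 11, 13, 14, 14, 13, 12, 13]
230 [14, 14, 14, 14, 14, 12, 5, -1, -5, -5, -6, -6, -6, -6, -6] [-6, -6, -6, -5, -5, -5, -5, -1, 5, 10, 12, 12, 12, 13, 13, 12]
250 [14, 14, 14, 14, 15, 12, 5, -1, -5, -6, -6, -6, -6, -5, -5] [-5, -5, -5, -5, -5, -5, -5, -4, -1, 5, 11, 13, 13, 12, 11, 10]
250 [11, 11, 11, 11, 12, 12, 13, 14, 12, 5, -2, -5, -5, -5, -6, -5, -6] [-6, -6, -6, -6, -5, -4, 0, 8, 12, 14, 15, 16, 16, 16]
300 [11, 10, 11, 12, 12, 11, 10, 8, 4, -2, -5, -6, -5, -6, -5, -5, -5] [-5, -5, -5, -5, -4, 0, 5, 9, 10, 11, 11, 11, 11, 11]
```

```bash
cat > meas.py <<'E'
from h import *
from scipy.optimize import least_squares
from scipy.ndimage import map_coordinates
im=np.load("top0.npy")
def fitrect(sig,thr,z,x0,lx,ly,cxl=0,rng=10,skip=None):
    """fit rect (size lx,ly, centre local cxl) pose by subpixel edge points along normals"""
    def pose(p,l): 
        c,s=np.cos(p[2]),np.sin(p[2]); return np.array([p[0]+c*l[0]-s*l[1],p[1]+s*l[0]+c*l[1],z])
    p=np.array(x0,float)
    for it in range(4):
        pts=[]
        for e in range(4):
            for t in np.linspace(-.42,.42,22):
                l={0:(cxl+lx/2,t*ly),1:(cxl-lx/2,t*ly),2:(cxl+t*lx,ly/2),3:(cxl+t*lx,-ly/2)}[e]
                n={0:(1,0),1:(-1,0),2:(0,1),3:(0,-1)}[e]
                ds=np.arange(-.012,.0121,.0005)
                uv=np.array([pj("top",pose(p,(l[0]+n[0]*d,l[1]+n[1]*d))) for d in ds])
                g=map_coordinates(sig,[uv[:,1],uv[:,0]],order=1)-thr
                k=np.nonzero(np.diff(np.sign(g)))[0]
                if len(k): pts.append((e,l,n,ds[k[np.argmin(abs(ds[k]))]]))
        A=[];B=[]
        for e,l,n,d in pts:
            A.append([n[0],n[1],n[1]*l[0]-n[0]*l[1]]);B.append(d)
        A=np.array(A);B=np.array(B)
        w=np.ones(len(B))
        for _ in range(8):
            q=np.linalg.lstsq(A*w[:,None],B*w,rcond=None)[0]; r=B-A@q; w=1/(1+(r/.001)**2)
        c,s=np.cos(p[2]),np.sin(p[2]); p=p+[c*q[0]-s*q[1],s*q[0]+c*q[1],q[2]]
    E=np.array([x[0] for x in pts]); print(len(pts),"edge med res mm",[np.round(1e3*np.median(r[E==k]),2) for k in range(4)])
    return p
sm=cv2.GaussianBlur(im,(0,0),.7); d=sm[...,2]-sm[...,0]
if __name__=="__main__":
    c=[bp("top",u,v,.02) for u,v in((231,172),(328,171),(329,259),(232,259))]
    m=np.mean(c,axis=0); print(c)
    F=fitrect(d,4,.02,(m[0]+.045,m[1],0.0),.25,.28,-.045); print("fixture",F)
    g=sm.sum(2)
    print([int(x) for x in g[200,110:130]],[int(x) for x in g[230,205:222]],[int(x) for x in g[230,355:372]],[int(x) for x in g[230,440:456]])
    print([int(x) for x in d[230,355:372]],[int(x) for x in d[230,440:456]])
    for n,z,cs in (("mat",.003,((119,186),(207,178),(214,266),(126,274))),("tray",.032,((363,179),(450,180),(447,275),(363,272)))):
        c=[bp("top",u,v,z) for u,v in cs]; print(n,np.mean(c,axis=0),[np.round(np.linalg.norm(c[i]-c[(i+1)%4]),4) for i in range(4)])
E
python3 meas.py
```

```text
[array([0.6618465 , 0.15364652, 0.02      ]), array([ 0.66209815, -0.12641883,  0.02      ]), array([ 0.40941284, -0.12604593,  0.02      ]), array([0.41132727, 0.15130512, 0.02      ])]Traceback (most recent call last):
  File "meas.py", line 35, in <module>
    F=fitrect(d,4,.02,(m[0]+.045,m[1],0.0),.25,.28,-.045); print("fixture",F)
  File "meas.py", line 17, in fitrect
    uv=np.array([pj("top",pose(p,(l[0]+n[0]*d,l[1]+n[1]*d))) for d in ds])
                 ~~^^^^^^^^^^^^^^^^^^^^^^^^^^^^^^^^^^^^^^^^^
  File "h.py", line 10, in pj
    f,cx,cy,p,M=K(n); q=M.T@(np.array(P,float)-p); return np.array([cx+f*q[0]/q[2],cy+f*q[1]/q[2]])
                ~^^^
  File "h.py", line 5, in K
    c=cams.camera_info(n); f=210/np.tan(np.radians(c['vfov'])/2)
ValueError: time passes only in moves, steps and waits
```

Too many calibration calls, so I'll cache them.

```bash
sed -i 's/^def K(n):/import functools\n@functools.lru_cache(None)\ndef K(n):/' h.py; python3 meas.py
```

```text
[array([0.6618465 , 0.15364652, 0.02      ]), array([ 0.66209815, -0.12641883,  0.02      ]), array([ 0.40941284, -0.12604593,  0.02      ]), array([0.41132727, 0.15130512, 0.02      ])]
87 edge med res mm [np.float64(-1.24), np.float64(-1.16), np.float64(-2.35), np.float64(-1.37)]
fixture [0.58293058 0.01610277 0.01482084]
[324, 326, 326, 326, 325, 324, 324, 320, 303, 279, 281, 309, 323, 304, 242, 168, 157, 201, 230, 236] [272, 275, 274, 273, 268, 253, 256, 296, 324, 333, 333, 332, 333, 332, 332, 332, 331] [335, 334, 334, 334, 334, 333, 321, 278, 203, 187, 238, 273, 286, 285, 283, 281, 279] [282, 277, 277, 269, 231, 152, 115, 170, 247, 290, 313, 323, 324, 325, 324, 325]
[11, 12, 12, 11, 11, 10, 11, 12, 18, 33, 47, 52, 52, 51, 52, 53, 53] [51, 52, 51, 49, 42, 31, 29, 33, 37, 31, 21, 15, 14, 14, 14, 15]
mat [0.50829028 0.34417288 0.003     ] [np.float64(0.2592), np.float64(0.2571), np.float64(0.2567), np.float64(0.2575)]
tray [ 0.50089521 -0.3434618   0.032     ] [np.float64(0.247), np.float64(0.2692), np.float64(0.2362), np.float64(0.264)]
```

```bash
cat >> h.py <<'E'
FX=np.array([.583,.0156,.0148])
def fx(x,y,z): c,s=np.cos(FX[2]),np.sin(FX[2]); return np.array([FX[0]+c*x-s*y,FX[1]+s*x+c*y,z])
E
python3 - <<'E'
from h import *
pts=[fx(x,y,.02) for x in(-.17,.08) for y in(-.14,.14)]+[fx(-.13+.022*np.cos(a),.022*np.sin(a),.125) for a in np.arange(0,6.28,.5)]+[fx(x,y,.062) for x in (-.042,0,.042) for y in (-.105,-.035,.035,.105)]
crop("top","t4",225,165,335,265,7,pts)
crop("scene","s4",225,190,365,290,5.5,pts)
im=cams.get_image("top").astype(float); s=cv2.GaussianBlur(im,(0,0),.7).sum(2)
# plunger head centroid
w=np.clip(170-s[232:258,266:296],0,None); v,u=np.mgrid[232:258,266:296]
print((w*u).sum()/w.sum(),(w*v).sum()/w.sum(),pj("top",fx(-.13,0,.125)),s[244,262:300].astype(int))
E
```

```text
279.8725186350291 244.60930741689535 [279.32770124 244.58587521] [353 353 353 351 353 352 334 290 222 160 109  85  90  98 100 101 105 103
 101 100  94  90  88  82  69  82 114 161 237 312 347 354 355 353 353 353
 353 352]
```

View pics/t4.png

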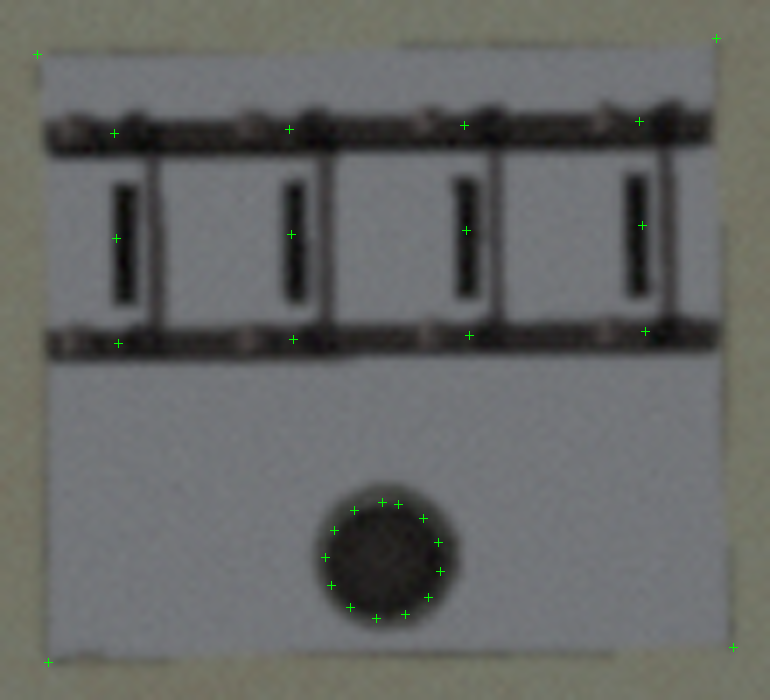

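View pics/s4.png

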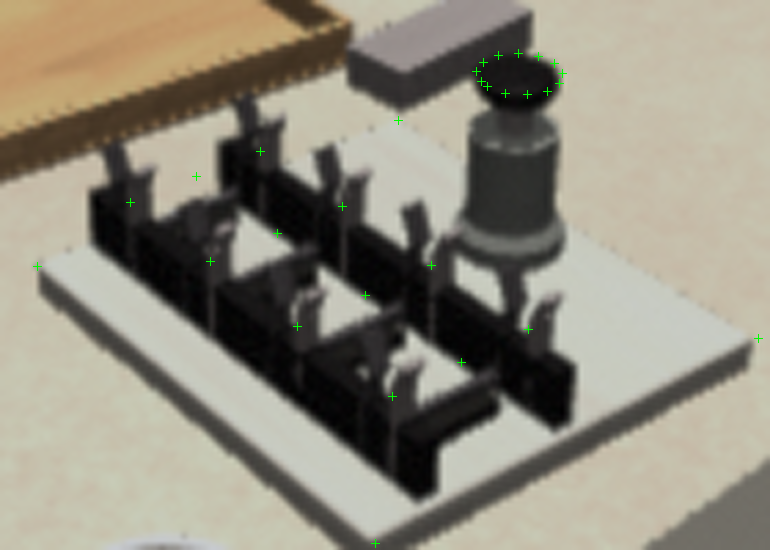

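```bash
cat > meas2.py <<'E'
from h import *
from scipy.ndimage import map_coordinates
def edge(sig,a,b,thr,r=4):
    """subpixel edge between pixel pts a,b; returns line pts"""
    a=np.array(a,float);b=np.array(b,float);t=(b-a)/np.linalg.norm(b-a);n=np.array([-t[1],t[0]])
    ds=np.arange(-r,r+.01,.1);P=[]
    for k in np.linspace(.03,.97,60):
        q=a+(b-a)*k+ds[:,None]*n
        g=map_coordinates(sig,[q[:,1],q[:,0]],order=1)-thr
        z=np.nonzero(np.diff(np.sign(g)))[0]
        if len(z)==1: P.append(q[z[0]]+n*.1*abs(g[z[0]])/(abs(g[z[0]])+abs(g[z[0]+1])))
    P=np.array(P)
    for _ in range(3):
        c=P.mean(0);u,s,vt=np.linalg.svd(P-c);res=(P-c)@vt[1];P=P[abs(res)<2.5*np.std(res)+.05]
    nn=len(P);tt=(P-P.mean(0))@vt[0];quad=np.polyfit(tt,(P-P.mean(0))@vt[1],2)[0]*(np.ptp(tt)/2)**2
    return P.mean(0),vt[0],nn,np.std(res),quad
def isect(e,f):
    A=np.array([e[1],-f[1]]).T;k=np.linalg.solve(A,f[0]-e[0]);return e[0]+k[0]*e[1]
def quad(sig,cs,thr,z,cam="top"):
    E=[edge(sig,cs[i],cs[(i+1)%4],thr) for i in range(4)]
    print([(e[2],round(e[3],2),round(e[4],2)) for e in E])
    C=[isect(E[i-1],E[i]) for i in range(4)]
    W=np.array([bp(cam,c[0],c[1],z) for c in C])
    s=[np.linalg.norm(W[i]-W[(i+1)%4]) for i in range(4)]
    ang=[np.arctan2(*(W[(i+1)%4]-W[i])[[1,0]]) for i in range(4)]
    return W,np.round(s,4),np.round(ang,4)
E
python3 - <<'E'
from meas2 import *
im=np.load("top0.npy");sm=cv2.GaussianBlur(im,(0,0),.6);d=sm[...,2]-sm[...,0];g=sm.sum(2)
W,s,a=quad(d,[(231,172),(328,171),(329,259),(232,259)],4,.02);print("plate",W.mean(0),s,a);print(W[:,:2])
W,s,a=quad(g,[(119,186),(207,178),(214,266),(126,274)],285,.003);print("mat",W.mean(0),s,a)
W,s,a=quad(d,[(363,179),(450,180),(447,275),(363,272)],22,.032);print("tray",W.mean(0),s,a);print(W[:,:2])
gg=[edge(g,(60,80),(210,78),200,6),edge(g,(340,75),(550,73),200,6)];print(gg)
E
```

```text
[(59, np.float64(0.26), np.float64(0.15)), (54, np.float64(0.27), np.float64(-0.05)), (60, np.float64(0.28), np.float64(-0.07)), (53, np.float64(0.23), np.float64(-0.53))]
plate [0.53775131 0.01494669 0.02      ] [0.2763 0.2477 0.2785 0.2483] [-1.5649 -3.1288  1.579   0.004 ]
[[ 0.66093819  0.15415696]
 [ 0.66257587 -0.12218582]
 [ 0.41488557 -0.12535668]
 [ 0.4126056   0.1531723 ]]
[(60, np.float64(0.34), np.float64(0.23)), (60, np.float64(0.55), np.float64(0.11)), (60, np.float64(0.42), np.float64(-0.03)), (53, np.float64(0.25), np.float64(0.14))]
mat [0.51059795 0.34608171 0.003     ] [0.261  0.2586 0.2607 0.2622] [-1.4777 -3.044   1.6775  0.099 ]
[(59, np.float64(0.14), np.float64(-0.05)), (59, np.float64(0.17), np.float64(-0.28)), (60, np.float64(0.16), np.float64(0.04)), (60, np.float64(0.22), np.float64(0.05))]
tray [ 0.50046728 -0.34571414  0.032     ] [0.2452 0.2733 0.2441 0.273 ] [-1.6187  3.0955  1.5215 -0.0419]
[[ 0.64278283 -0.2292485 ]
 [ 0.63103396 -0.47419477]
 [ 0.35801757 -0.4616041 ]
 [ 0.37003476 -0.21780917]]meas2.py:14: RuntimeWarning: Mean of empty slice.
  c=P.mean(0);u,s,vt=np.linalg.svd(P-c);res=(P-c)@vt[1];P=P[abs(res)<2.5*np.std(res)+.05]
  ret = ret.dtype.type(ret / rcount)
Traceback (most recent call last):
  File "meas2.py", line 14, in edge
    c=P.mean(0);u,s,vt=np.linalg.svd(P-c);res=(P-c)@vt[1];P=P[abs(res)<2.5*np.std(res)+.05]
                       ~~~~~~~~~~~~~^^^^^
numpy.linalg.LinAlgError: 1-dimensional array given. Array must be at least two-dimensional
```

```bash
sed -i 's/^FX=.*/FX=np.array([.5827,.0146,.008])/' h.py
cat >> h.py <<'E'
TR=np.array([.5005,-.3457,-.046])
def brushes(im,rois,z=.0105):
    s=cv2.GaussianBlur(im.astype(float),(0,0),.5); out=[]
    for (u0,v0,u1,v1) in rois:
        q=s[v0:v1,u0:u1]; bg=np.median(q.reshape(-1,3),axis=0)
        # handle/neck weight: red excess + dark ; head: bright
        dk=np.clip(bg.sum()-q.sum(2)-60,0,110)*((q[...,2]-q[...,0])>8); br=np.clip(q.sum(2)-bg.sum()-40,0,150)
        def cen(w,k=None):
            v,u=np.nonzero(w>0); a=w[v,u]; 
            return np.column_stack([u+u0,v+v0]).astype(float),a
        P,a=cen(dk); H,b=cen(br)
        hc=np.average(H,axis=0,weights=b) if len(b) else None
        W=np.array([bp("top",*p,z)[:2] for p in P]); c=np.average(W,axis=0,weights=a)
        for _ in range(3):
            C=np.cov((W).T,aweights=a); w,V=np.linalg.eigh(C); t=V[:,1]
            hW=bp("top",*hc,z+.008)[:2]
            if t@(hW-c)<0:t=-t
            n=np.array([-t[1],t[0]]); k=abs((W-c)@n)<.010; W,a=W[k],a[k]; c=np.average(W,axis=0,weights=a)
        al=(W-c)@t; 
        tail=np.percentile(al,0.5); # tail end at -65
        hd=(hW-c)@t
        o1=c+t*(tail+.065); o2=c+t*(hd-.107)
        out.append((o1,o2,np.degrees(np.arctan2(t[1],t[0])),(hW-c)@n,len(a)))
    return out
def tool():
    s=robot.read_state(); M=R.from_rotvec(s['tool_rot']).as_matrix(); return s,M
def go(x,y,z,h,show=True):
    """target TCP world m, heading deg of tool x -> shift mm, turn deg"""
    s,M=tool(); d=M.T@(np.array([x,y,z])-s['tool_pos'])*1e3
    cur=np.degrees(np.arctan2(M[1,0],M[0,0])); dt=(h-cur+90)%180-90
    print("shift",np.round(d,1),"turn",np.round(-dt,1),"| cur",np.round(s['tool_pos'],4),round(cur,1),"t",round(s['t'],2),"gap",round(s['finger_gap'],4),"F",np.round(s['wrist_force'],1))
E
python3 - <<'E'
from h import *
B=brushes(np.load("top0.npy"),[(121,190,143,266),(146,180,164,258),(166,186,186,262)])
for b in B: print(b)
pts=[]
for b in B:
    t=np.array([np.cos(np.radians(b[2])),np.sin(np.radians(b[2]))])
    for k in(-.065,0,.065,.107): pts.append([*(b[0]+t*k),.0105])
crop("top","t5",115,170,220,280,5,pts); crop("scene","s5",315,260,480,375,4.5,pts)
for b in B: go(*b[0],.12,b[2]+90)
E
```

```text
(array([0.47007446, 0.43878474]), array([0.37708288, 0.41496854]), np.float64(14.365324780977632), np.float64(0.02801302248065067), 303)
(array([0.50049233, 0.37608776]), array([0.51466496, 0.37589175]), np.float64(-0.7923741305422959), np.float64(0.005614927861560338), 304)
(array([0.48559541, 0.31451903]), array([0.48589481, 0.31449554]), np.float64(-4.486450030933267), np.float64(0.0021592265614659746), 311)
shift [-52.6 292.9 128.3] turn -34.2 | cur [0.2124 0.5878 0.2483] 70.1 t 0.6 gap 0.085 F [-0.  -1.1 -0. ]
shift [-101.2  342.9  128.3] turn -19.1 | cur [0.2124 0.5878 0.2483] 70.1 t 0.6 gap 0.085 F [-0.  -1.1 -0. ]
shift [-164.1  349.8  128.3] turn -15.4 | cur [0.2124 0.5878 0.2483] 70.1 t 0.6 gap 0.085 F [-0.  -1.1 -0. ]
```

View pics/t5.png

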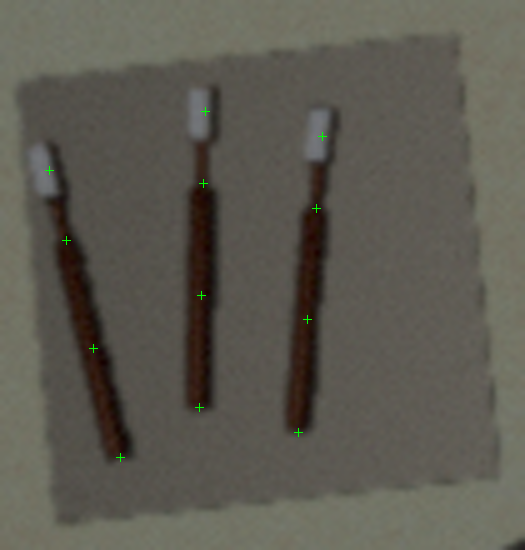

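View pics/s5.png

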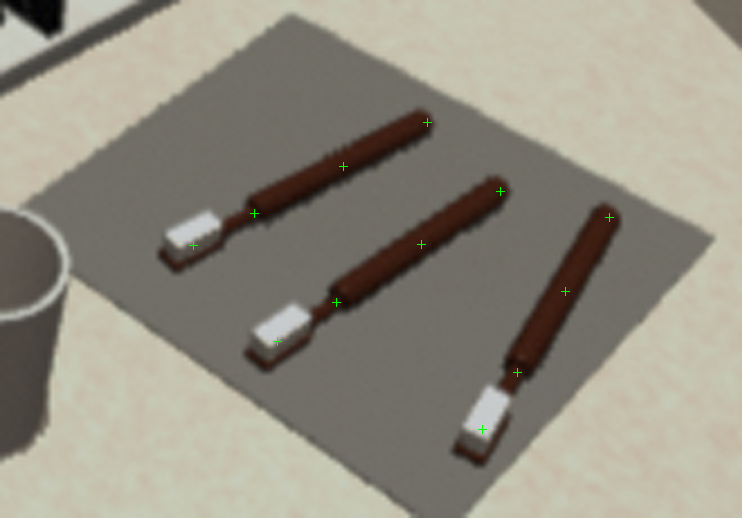

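Three brushes, fitted well. I'll start with the one nearest the fixture.

>>> {"op": "step_arm", "data": {"plan": [[0.5,-20,45,15,-2],[0.5,-42,90,32,-4],[0.5,-63,135,50,-6],[0.5,-84,180,68,-8],[0.5,-105,225,86,-10],[0.5,-126,270,104,-12],[0.5,-147,315,120,-14],[0.5,-164,350,128,-15.4]], "force": 80}}

```text
t: 1.6
tool_pos: [0.487, 0.313, 0.1195]
tool_rot: [-2.306, -2.133, 0.001]
wrist_force: [0.4, 0.7, -0.7]
finger_gap: 0.0427
```

Run:
```python
from h import *
go(.4856,.3145,.022,85.5)
```

```text
shift [ 1.4 -1.5 97.5] turn 0.0 | cur [0.487  0.313  0.1195] 85.5 t 1.6 gap 0.0427 F [ 0.4  0.7 -0.7]
```

>>> {"op": "step_arm", "data": {"plan": [[0.5,1,-1,30,0],[0.5,1,-1.5,60,0],[0.5,1,-1.5,80,0],[0.5,1,-1.5,90,0],[0.5,1,-1.5,97,0],[0.5,1,-1.5,97,0],[0.5,1,-1.5,97,0],[0.5,1,-1.5,97,0]]}}

```text
t: 2.6
tool_pos: [0.4847, 0.3158, 0.0238]
tool_rot: [2.306, 2.133, 0.001]
wrist_force: [0.1, 0.4, 0.6]
finger_gap: 0.0426
```

Run:
```python
from h import *
crop("scene","s6",300,180,520,345,3.5); crop("top","t6",115,140,245,270,4.5)
go(.4856,.3145,.022,85.5)
```

```text
shift [-1.2  1.1  1.6] turn 0.0 | cur [0.4846 0.3158 0.0236] 85.5 t 2.7 gap 0.0423 F [ 0.3 -1.2 -0.5]
```

View pics/s6.png

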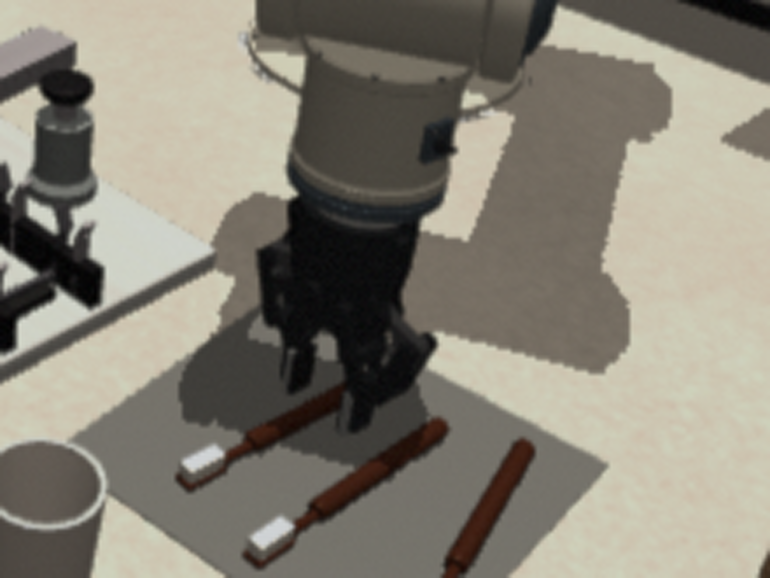

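View pics/t6.png

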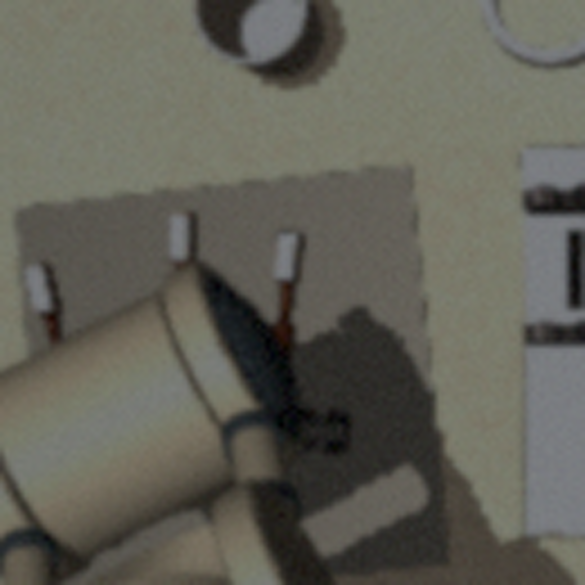

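The scene view shows the fingers on either side of the handle, near pixel (340,400) in the crop. Closing now.

>>> {"op": "step_arm", "data": {"plan": [[0.5,0,0,1.5,0],[0.8,0,0,1.5,0],[0.9,0,0,1.5,0],[1,0,0,1.5,0],[1,0,0,1.5,0],[1,0,0,1.5,0],[1,0,0,-10,0],[1,0,0,-30,0]], "force": 80}}

```text
t: 3.7
tool_pos: [0.4841, 0.3155, 0.0537]
tool_rot: [-2.306, -2.133, 0.002]
wrist_force: [-0.2, 0.3, -0.2]
finger_gap: 0.0115
```

Run:
```python
from h import *
p=fx(0,-.035,.17)
go(.4856,.3145,.17,85.5)
go(*fx(0,-.105,.17),90.46)
go(*fx(0,-.035,.17),90.46)
```

```text
shift [  -1.     1.5 -116.3] turn 0.0 | cur [0.4841 0.3155 0.0537] 85.5 t 3.7 gap 0.0115 F [-0.2  0.3 -0.2]
shift [-397.   130.6 -116.2] turn -4.9 | cur [0.4841 0.3155 0.0537] 85.5 t 3.7 gap 0.0115 F [-0.2  0.3 -0.2]
shift [-327.3  124.6 -116.3] turn -4.9 | cur [0.4841 0.3155 0.0537] 85.5 t 3.7 gap 0.0115 F [-0.2  0.3 -0.2]
```

>>> {"op": "step_arm", "data": {"plan": [[1,0,0,-15,0],[1,0,0,-30,0],[1,0,0,-50,0],[1,0,0,-70,0],[1,0,0,-90,0],[1,0,0,-105,0],[1,0,0,-116,0],[1,0,0,-116,0]]}}

```text
t: 4.7
tool_pos: [0.4847, 0.3158, 0.1699]
tool_rot: [2.306, 2.133, 0.002]
wrist_force: [0.0, 0.6, -0.6]
finger_gap: 0.0117
```

Run:
```python
from h import *
crop("scene","s7",270,130,490,295,3.5)
go(*fx(0,-.105,.17),90.46)
```

```text
shift [-397.1  130.5   -0.8] turn -4.9 | cur [0.4844 0.3157 0.1692] 85.5 t 4.75 gap 0.0118 F [-0.3  0.4 -0.5]
```

View pics/s7.png

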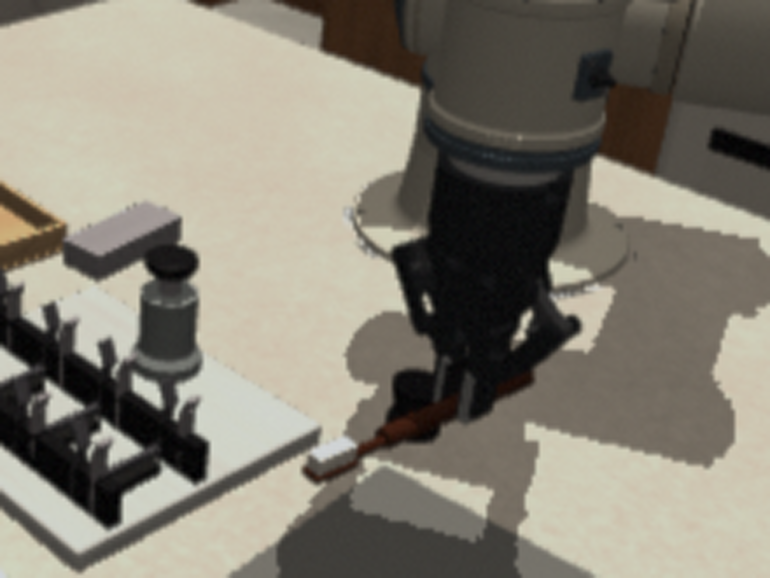

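The brush is held level with its bristles up. Carrying it to clip0.

>>> {"op": "step_arm", "data": {"plan": [[1,-40,13,0,-0.5],[1,-95,31,0,-1],[1,-152,50,0,-2],[1,-210,69,0,-3],[1,-268,88,0,-4],[1,-325,107,0,-4.9],[1,-375,123,0,-4.9],[1,-397,130.5,0,-4.9]]}}

```text
t: 5.75
tool_pos: [0.5837, -0.0928, 0.1684]
tool_rot: [-2.215, -2.227, 0.001]
wrist_force: [-0.6, 0.7, -0.5]
finger_gap: 0.0115
```

>>> {"op": "step_arm", "data": {"plan": [[1,0,0,10,0],[1,0,0,20,0],[1,0,0,25,0],[1,0,0,30,0],[1,0,0,35,0],[1,0,0,40,0],[1,0,0,40,0],[1,0,0,40,0]]}}

```text
t: 6.75
tool_pos: [0.5837, -0.0903, 0.1294]
tool_rot: [2.213, 2.23, 0.0]
wrist_force: [-1.1, 0.3, -0.5]
finger_gap: 0.0119
```

Run:
```python
from h import *
s,M=tool();z=s['tool_pos'][2]-.0115
pts=[fx(x,-.105,.062) for x in(-.065,.065,.107)]
crop("top","t8",260,150,360,250,6,pts);crop("scene","s8",220,150,350,270,5,pts)
go(*fx(0,-.105,.0735),90.46)
```

```text
shift [-0.1 -0.2 56. ] turn -0.0 | cur [ 0.5837 -0.0903  0.1295] 90.4 t 6.85 gap 0.0116 F [-0.2 -0.2 -0.7]
```

View pics/t8.png

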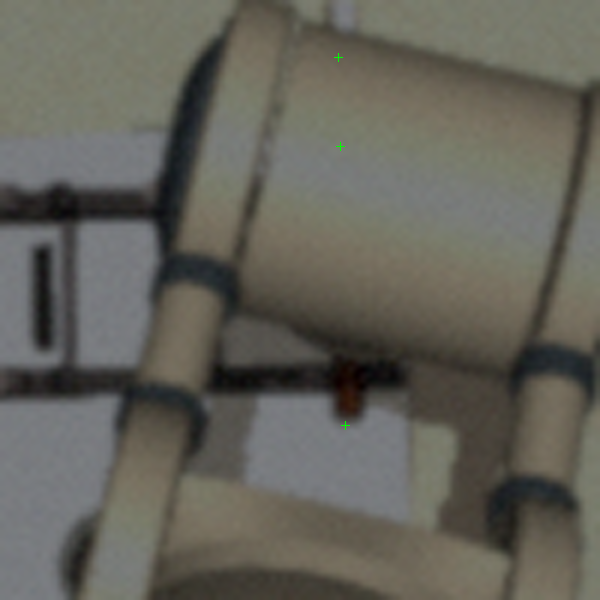

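View pics/s8.png

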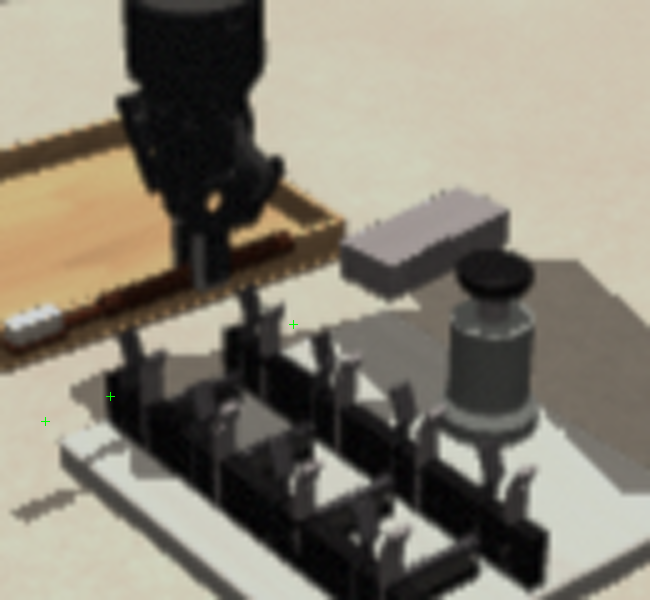

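Run:
```python
from h import *
s,M=tool(); p=s['tool_pos']; z=p[2]-.0115
im=cv2.imread("pics/t8.png"); 
full=cams.get_image("top").astype(float)
for v in(212,214,216,217):
    r=full[v,300:335]; w=np.clip((r[:,2]-r[:,0])-4,0,None)*(r.sum(1)<200); print(v,[int(x) for x in r.sum(1)][8:28],(w*np.arange(300,335)).sum()/max(w.sum(),1e-9))
for k in(-.045,-.055,-.065): print(pj("top",[p[0]+k,p[1],z]))
# scene: tail and head
for k in(-.065,.065,.107): print("sc",pj("scene",[p[0]+k,p[1],z]), (pj("scene",[p[0]+k,p[1],z])-[220,150])*5)
```

```text
212 [41, 70, 85, 104, 114, 85, 65, 23, 37, 27, 44, 36, 9, 56, 23, 66, 20, 27, 86, 112] 323.4297520661157
214 [125, 104, 133, 132, 127, 106, 87, 55, 28, 49, 59, 59, 43, 93, 108, 97, 107, 103, 107, 143] 321.7543859649123
216 [336, 341, 344, 334, 343, 332, 305, 200, 86, 103, 98, 69, 132, 216, 242, 247, 239, 231, 250, 236] 323.3072625698324
217 [374, 373, 370, 370, 367, 377, 325, 228, 110, 82, 94, 84, 152, 262, 280, 283, 277, 262, 249, 234] 322.07042253521126
[317.95094644 212.19214073]
[317.99452954 215.9223571 ]
[318.0381485  219.65564228]
sc [278.15652394 197.99154426] [290.78261969 239.95772128]
sc [240.36456513 211.44688266] [101.82282566 307.23441329]
sc [227.12516207 216.16060098] [ 35.62581033 330.80300488]
```

The camera and the robot agree to about a pixel. Pushing down.

>>> {"op": "step_arm", "data": {"plan": [[1,0,0,10,0],[1,0,0,20,0],[1,0,0,26,0],[1,0,0,30,0],[1,0,0,33,0],[1,0,0,36,0],[1,0,0,38,0],[1,0,0,40,0]]}}

```text
t: 7.9
tool_pos: [0.5837, -0.0901, 0.0893]
tool_rot: [2.213, 2.23, 0.0]
wrist_force: [0.1, 2.9, 1.2]
finger_gap: 0.0115
```

>>> {"op": "step_arm", "data": {"plan": [[1,0,0,2,0],[1,0,0,4,0],[1,0,0,6,0],[1,0,0,8,0],[1,0,0,10,0],[1,0,0,12,0],[1,0,0,14,0],[1,0,0,16,0]]}}

```text
t: 8.9
tool_pos: [0.5837, -0.0905, 0.0733]
tool_rot: [2.213, 2.229, -0.0]
wrist_force: [-4.9, 1.5, 23.9]
finger_gap: 0.0117
```

Run:
```python
from h import *
pts=[fx(x,-.105,.062) for x in(-.065,.065,.107)]
crop("scene","s9",220,150,350,270,5,pts)
go(*fx(0,-.105,.0735),90.46)
```

```text
shift [ 0.1 -0.1 -0.1] turn -0.0 | cur [ 0.5837 -0.0905  0.0734] 90.4 t 8.95 gap 0.0113 F [-2.4  0.7  8. ]
```

View pics/s9.png

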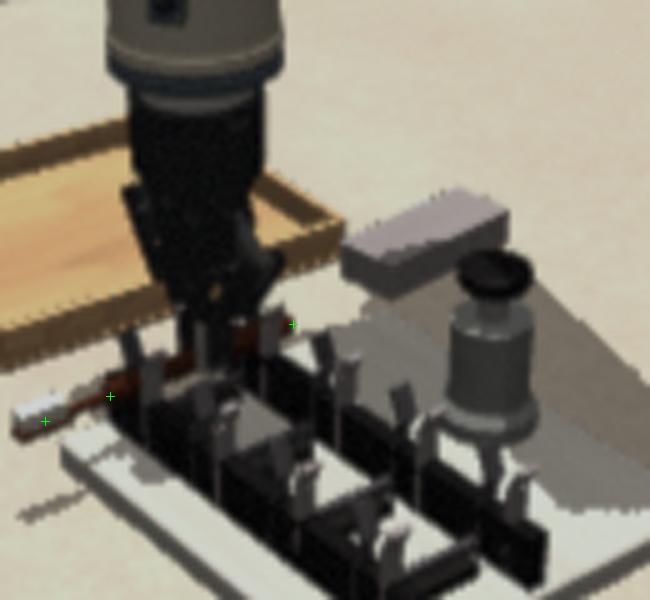

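>>> {"op": "step_arm", "data": {"plan": [[1,0,0,1,0],[1,0,0,1,0],[0.8,0,0,1,0],[0.5,0,0,0,0],[0.5,0,0,0,0],[0.5,0,0,0,0],[0.5,0,0,-20,0],[0.5,0,0,-50,0]]}}

```text
t: 9.95
tool_pos: [0.583, -0.0901, 0.1231]
tool_rot: [-2.212, -2.228, 0.002]
wrist_force: [0.5, -0.7, -0.5]
finger_gap: 0.0427
```

>>> {"op": "step_arm", "data": {"plan": [[0.5,0,0,-45,0],[0.5,25,0,-45,0],[0.5,85,0,-45,0],[0.5,145,-10,-45,0],[0.5,205,-30,-45,0],[0.5,265,-50,-45,0],[0.5,325,-70,-45,0],[0.5,380,-85,-45,0]]}}

```text
t: 10.95
tool_pos: [0.4947, 0.291, 0.1683]
tool_rot: [2.213, 2.23, 0.0]
wrist_force: [1.0, 1.1, 0.5]
finger_gap: 0.0427
```

Run:
```python
from h import *
pts=[fx(x,-.105,.062) for x in(-.065,.065,.107)]
crop("scene","s10",220,150,350,270,5,pts)
im=crop("top","t10",115,140,345,270,3.4,pts)
go(.5005,.3761,.12,90-.8)
try: print(brushes(im,[(146,180,164,258)]))
except Exception as e: print(e)
```

```text
shift [82.1  7.6 48.4] turn 1.5 | cur [0.4938 0.2938 0.1683] 90.7 t 11.05 gap 0.0426 F [ 1.4  0.1 -0.3]
[(array([0.50046158, 0.37613497]), array([0.43353318, 0.37604917]), np.float64(0.07344978237211199), np.float64(0.0060552976967578895), 72)]
```

View pics/s10.png

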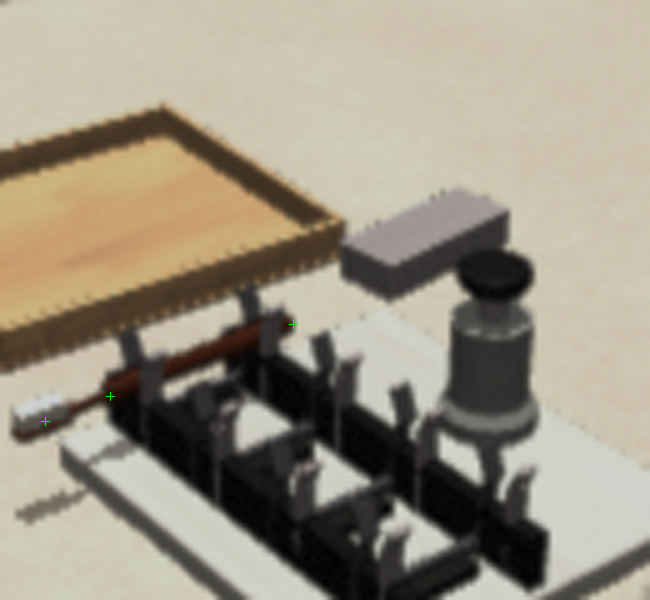

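View pics/t10.png

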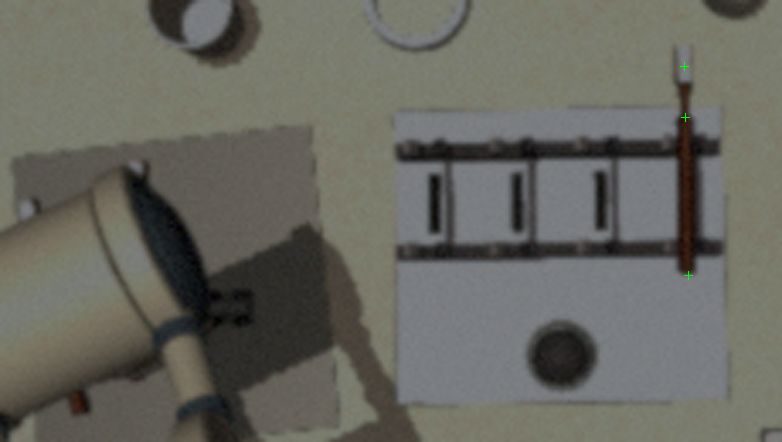

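Brush 1 is seated and matches the predicted seat points in both views. Next is the middle brush.

>>> {"op": "step_arm", "data": {"plan": [[0.5,40,4,10,1.5],[0.5,75,7,20,1.5],[0.5,82,7.6,30,1.5],[0.5,82,7.6,40,1.5],[0.5,82,7.6,48,1.5],[0.5,82,7.6,55,1.5],[0.5,82,7.6,60,1.5],[0.5,82,7.6,60,1.5]]}}

```text
t: 12.05
tool_pos: [0.5027, 0.3709, 0.108]
tool_rot: [-2.242, -2.2, 0.001]
wrist_force: [-0.7, -0.1, 0.1]
finger_gap: 0.0428
```

Run:
```python
from h import *
pts=[]
for o,y in(((.5005,.3761),-.8),((.4701,.4388),14.37)):
    t=np.array([np.cos(np.radians(y)),np.sin(np.radians(y))])
    for k in(-.065,0,.065,.107): pts.append([*(np.array(o)+t*k),.0105])
crop("scene","s11",315,240,480,365,4.5,pts)
go(.5005,.3761,.022,90-.8)
```

```text
shift [ 5.1 -2.4 86.3] turn -0.3 | cur [0.5028 0.371  0.1083] 88.9 t 12.1 gap 0.0427 F [-0.4 -0.4 -0.1]
```

View pics/s11.png

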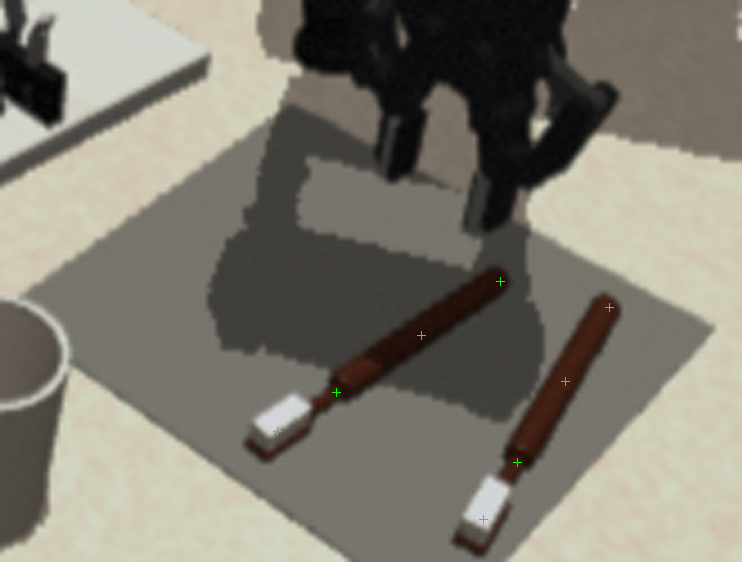

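Both brushes are where I measured them, so I'll grip the middle one.

>>> {"op": "step_arm", "data": {"plan": [[0.5,5,-2.4,25,-0.3],[0.5,5,-2.4,50,-0.3],[0.5,5,-2.4,70,-0.3],[0.5,5,-2.4,80,-0.3],[0.5,5,-2.4,86,-0.3],[0.5,5,-2.4,86,-0.3],[0.8,5,-2.4,86,-0.3],[1,5,-2.4,86,-0.3]]}}

```text
t: 13.1
tool_pos: [0.5008, 0.3764, 0.0232]
tool_rot: [2.236, 2.206, 0.002]
wrist_force: [-2.5, -1.0, 7.0]
finger_gap: 0.0117
```

>>> {"op": "step_arm", "data": {"plan": [[1,0,0,0,0],[1,0,0,0,0],[1,0,0,-10,0],[1,0,0,-35,0],[1,0,0,-70,0],[1,0,0,-110,0],[1,0,0,-148,0],[1,0,0,-148,0]]}}

```text
t: 14.1
tool_pos: [0.5018, 0.3771, 0.1741]
tool_rot: [2.235, 2.206, 0.009]
wrist_force: [0.3, 0.4, -0.4]
finger_gap: 0.0114
```

Run:
```python
from h import *
go(*fx(0,.035,.16),90.46)
```

```text
shift [-326.4   85.    13.4] turn -1.2 | cur [0.5018 0.3771 0.1741] 89.2 t 14.1 gap 0.0114 F [ 0.3  0.4 -0.4]
```

>>> {"op": "step_arm", "data": {"plan": [[1,-40,10,0,0],[1,-95,25,0,0],[1,-150,40,0,-0.6],[1,-205,54,3,-1.2],[1,-260,68,6,-1.2],[1,-305,80,10,-1.2],[1,-326,85,13,-1.2],[1,-326,85,13,-1.2]]}}

```text
t: 15.1
tool_pos: [0.5809, 0.0481, 0.1568]
tool_rot: [-2.215, -2.227, 0.001]
wrist_force: [-1.0, -0.1, -0.0]
finger_gap: 0.0117
```

Run:
```python
from h import *
s,M=tool();p=s['tool_pos'];h=np.arctan2(M[1,0],M[0,0])-np.pi/2
pts=[[p[0]+k*np.cos(h),p[1]+k*np.sin(h),p[2]-.0115] for k in(-.065,.065,.107)]
crop("scene","s12",220,120,370,270,4,pts)
go(*fx(0,.035,.0735),90.46)
```

```text
shift [ 0.4  1.8 83.5] turn -0.1 | cur [0.5807 0.0492 0.157 ] 90.4 t 15.15 gap 0.0114 F [-0.8  0.4 -0.3]
```

View pics/s12.png

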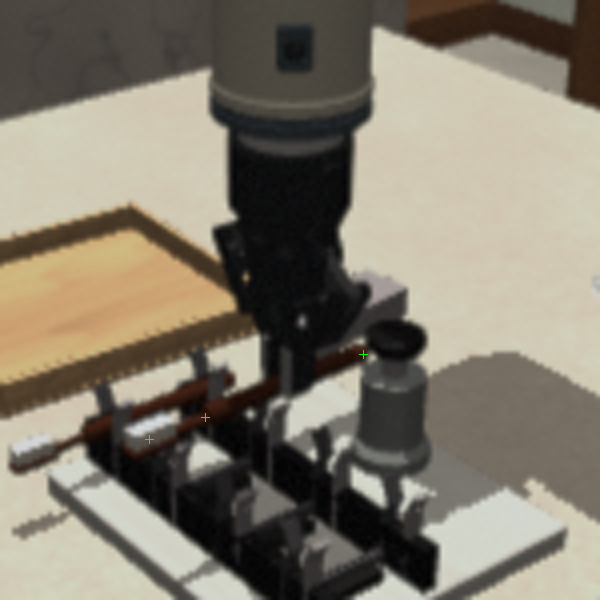

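>>> {"op": "step_arm", "data": {"plan": [[1,0,1,12,0],[1,0.4,1.8,25,0],[1,0.4,1.8,38,0],[1,0.4,1.8,48,0],[1,0.4,1.8,56,0],[1,0.4,1.8,62,0],[1,0.4,1.8,66,0],[1,0.4,1.8,68,0]]}}

```text
t: 16.15
tool_pos: [0.5831, 0.0497, 0.0895]
tool_rot: [2.213, 2.229, 0.001]
wrist_force: [-0.9, 2.6, 6.5]
finger_gap: 0.0114
```

>>> {"op": "step_arm", "data": {"plan": [[1,0,0,2,0],[1,0,0,4,0],[1,0,0,6,0],[1,0,0,8,0],[1,0,0,10,0],[1,0,0,12,0],[1,0,0,14,0],[1,0,0,16,0]]}}

```text
t: 17.15
tool_pos: [0.5829, 0.0493, 0.0742]
tool_rot: [2.213, 2.229, 0.0]
wrist_force: [-12.5, 1.2, 45.3]
finger_gap: 0.0111
```

Run:
```python
from h import *
go(*fx(0,.035,.0735),90.46)
```

```text
shift [ 0.3 -0.5  0.7] turn -0.0 | cur [0.5829 0.0493 0.0742] 90.4 t 17.15 gap 0.0111 F [-12.5   1.2  45.3]
```

>>> {"op": "step_arm", "data": {"plan": [[1,0,0,-0.7,0],[1,0,0,-0.7,0],[0.8,0,0,-0.7,0],[0.5,0,0,-0.7,0],[0.5,0,0,-0.7,0],[0.5,0,0,-0.7,0],[0.5,0,0,-20,0],[0.5,0,0,-50,0]]}}

```text
t: 18.15
tool_pos: [0.5822, 0.0495, 0.1231]
tool_rot: [-2.212, -2.229, 0.002]
wrist_force: [0.7, 0.8, 0.2]
finger_gap: 0.0428
```

Run:
```python
from h import *
go(.4701,.4388,.12,90+14.4)
pts=[fx(x,y,.062) for x in(-.065,.065,.107) for y in(-.105,.035)]
crop("scene","s13",220,150,370,290,4,pts)
```

```text
shift [ 390.1 -109.2    3.3] turn -14.0 | cur [0.5822 0.0495 0.1231] 90.4 t 18.15 gap 0.0428 F [0.7 0.8 0.2]
```

View pics/s13.png

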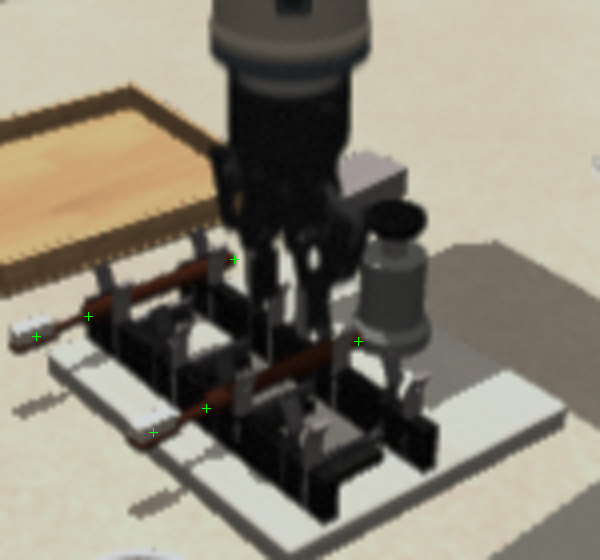

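Two brushes are seated, and both match the predicted seat points. Going for the third.

>>> {"op": "step_arm", "data": {"plan": [[0.5,10,0,-30,0],[0.5,60,-15,-45,0],[0.5,118,-33,-45,-4],[0.5,175,-49,-45,-7],[0.5,232,-65,-45,-14],[0.5,290,-81,-45,-14],[0.5,345,-97,-30,-14],[0.5,390,-109,-5,-14]]}}

```text
t: 19.2
tool_pos: [0.4704, 0.4412, 0.1284]
tool_rot: [1.923, 2.483, 0.003]
wrist_force: [1.4, 0.5, -0.2]
finger_gap: 0.0423
```

Run:
```python
from h import *
pts=[]
for o,y in(((.4701,.4388),14.37),):
    t=np.array([np.cos(np.radians(y)),np.sin(np.radians(y))])
    for k in(-.065,0,.065,.107): pts.append([*(np.array(o)+t*k),.0105])
crop("scene","s14",315,240,480,365,4.5,pts)
go(.4701,.4388,.0225,104.4)
```

```text
shift [ -6.3   1.2 102.2] turn 0.2 | cur [0.4676 0.4446 0.1248] 104.6 t 19.25 gap 0.0424 F [-7.6  2.9 -3.5]
```

View pics/s14.png

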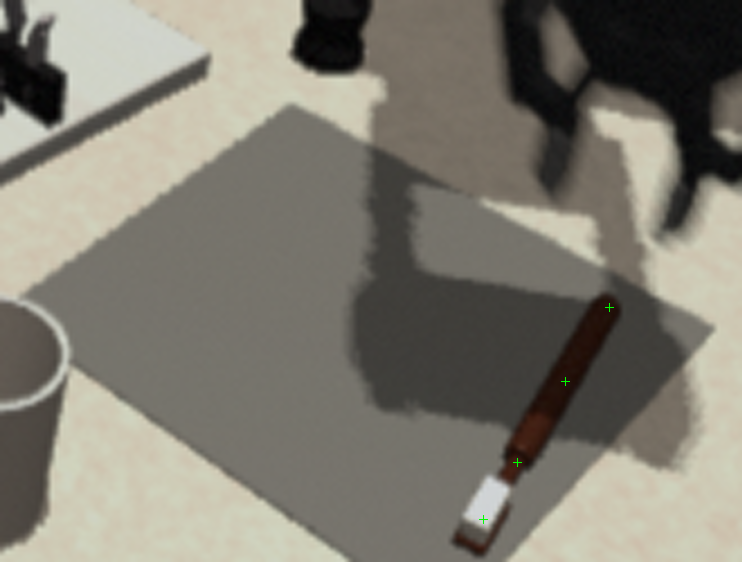

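>>> {"op": "step_arm", "data": {"plan": [[0.5,0,0,10,0],[0.5,0,0,20,0],[0.5,0,0,30,0],[0.5,0,0,40,0],[0.5,0,0,50,0],[0.5,0,0,50,0],[0.5,0,0,50,0],[0.5,0,0,50,0]]}}

```text
t: 20.25
tool_pos: [0.471, 0.4388, 0.0787]
tool_rot: [1.925, 2.483, 0.001]
wrist_force: [-0.7, 0.3, 0.1]
finger_gap: 0.0426
```

Run:
```python
from h import *
go(.4701,.4388,.0225,104.4)
```

```text
shift [ 0.2 -1.  56.2] turn 0.0 | cur [0.471  0.4388 0.0787] 104.4 t 20.25 gap 0.0426 F [-0.7  0.3  0.1]
```

>>> {"op": "step_arm", "data": {"plan": [[0.5,0,-1,20,0],[0.5,0,-1,38,0],[0.5,0,-1,50,0],[0.5,0,-1,56,0],[0.5,0,-1,56,0],[0.8,0,-1,56,0],[1,0,-1,56,0],[1,0,-1,56,0]]}}

```text
t: 21.25
tool_pos: [0.4702, 0.4387, 0.0231]
tool_rot: [1.925, 2.483, 0.002]
wrist_force: [-1.7, -0.4, 5.4]
finger_gap: 0.0115
```

>>> {"op": "step_arm", "data": {"plan": [[1,0,0,0,0],[1,0,0,0,0],[1,0,0,-10,0],[1,0,0,-35,0],[1,0,0,-70,0],[1,0,0,-110,0],[1,0,0,-145,0],[1,0,0,-145,0]]}}

```text
t: 22.25
tool_pos: [0.4711, 0.4394, 0.171]
tool_rot: [1.924, 2.482, 0.009]
wrist_force: [-0.7, -0.2, -1.8]
finger_gap: 0.0117
```

Run:
```python
from h import *
go(*fx(0,.105,.16),90.46)
```

```text
shift [-337.3   27.5   10.4] turn 14.0 | cur [0.4711 0.4394 0.171 ] 104.4 t 22.25 gap 0.0117 F [-0.7 -0.2 -1.8]
```

>>> {"op": "step_arm", "data": {"plan": [[1,-40,3,0,2],[1,-95,8,0,5],[1,-150,12,0,8],[1,-205,17,3,11],[1,-260,21,6,14],[1,-310,25,10,14],[1,-337,27.5,10,14],[1,-337,27.5,10,14]]}}

```text
t: 23.25
tool_pos: [0.5808, 0.1171, 0.1569]
tool_rot: [-2.216, -2.227, 0.001]
wrist_force: [-0.1, 0.4, -0.6]
finger_gap: 0.0116
```

Run:
```python
from h import *
s,M=tool();p=s['tool_pos'];h=np.arctan2(M[1,0],M[0,0])-np.pi/2
pts=[[p[0]+k*np.cos(h),p[1]+k*np.sin(h),p[2]-.0115] for k in(-.065,.065,.107)]
crop("scene","s15",220,120,370,270,4,pts)
go(*fx(0,.105,.0735),90.46)
```

```text
shift [ 1.3  1.6 83.4] turn -0.1 | cur [0.5804 0.1183 0.1569] 90.3 t 23.3 gap 0.0116 F [-0.7  1.1 -0.7]
```

View pics/s15.png

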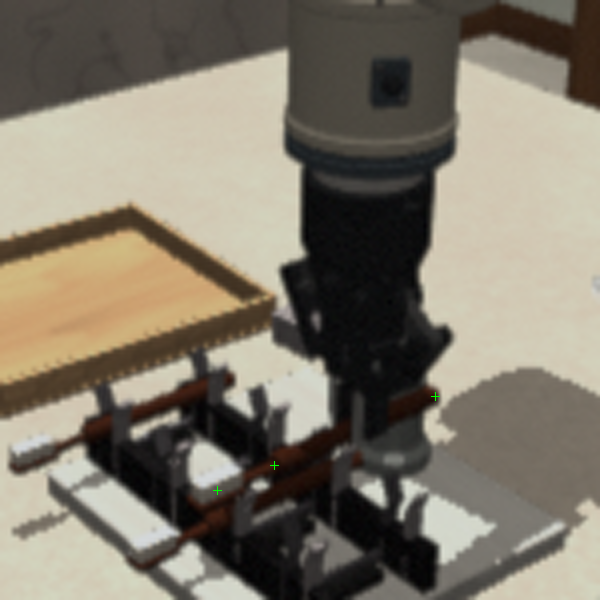

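>>> {"op": "step_arm", "data": {"plan": [[1,0.3,1,12,0],[1,0.6,1.6,25,0],[1,0.6,1.6,38,0],[1,0.6,1.6,48,0],[1,0.6,1.6,56,0],[1,0.6,1.6,62,0],[1,0.6,1.6,66,0],[1,0.6,1.6,68,0]]}}

```text
t: 24.3
tool_pos: [0.5825, 0.1198, 0.0895]
tool_rot: [2.213, 2.229, 0.001]
wrist_force: [-1.2, 3.3, 6.6]
finger_gap: 0.0115
```

>>> {"op": "step_arm", "data": {"plan": [[1,0,0,2,0],[1,0,0,4,0],[1,0,0,6,0],[1,0,0,8,0],[1,0,0,10,0],[1,0,0,12,0],[1,0,0,13.5,0],[1,0,0,15,0]]}}

```text
t: 25.3
tool_pos: [0.5821, 0.1193, 0.0743]
tool_rot: [2.213, 2.23, -0.0]
wrist_force: [-6.8, -1.0, 20.8]
finger_gap: 0.0116
```

Run:
```python
from h import *
go(*fx(0,.105,.0735),90.46)
```

```text
shift [ 0.3 -0.2  0.8] turn -0.0 | cur [0.5821 0.1193 0.0743] 90.4 t 25.3 gap 0.0116 F [-6.8 -1.  20.8]
```

>>> {"op": "step_arm", "data": {"plan": [[1,0,0,0.6,0],[1,0,0,0.6,0],[1,0,0,0,0],[0.7,0,0,0,0],[0.5,0,0,0,0],[0.5,0,0,0,0],[0.5,0,0,-20,0],[0.5,0,0,-50,0]]}}

```text
t: 26.3
tool_pos: [0.5816, 0.1194, 0.1241]
tool_rot: [-2.212, -2.229, 0.002]
wrist_force: [0.4, 1.3, 0.2]
finger_gap: 0.0424
```

>>> {"op": "step_arm", "data": {"plan": [[0.5,0,0,-40,0],[0.5,0,0,-80,0],[0.7,-20,20,-90,0],[1,-60,60,-90,0],[1,-100,105,-90,0],[1,-104,127,-90,0],[1,-104,127,-90,0],[1,-104,127,-90,0]]}}

```text
t: 27.3
tool_pos: [0.7092, 0.0168, 0.214]
tool_rot: [-2.212, -2.23, 0.001]
wrist_force: [-0.2, -0.2, 0.3]
finger_gap: -0.0002
```

Run:
```python
from h import *
pts=[fx(x,y,.062) for x in(-.065,.065,.107) for y in(-.105,.035,.105)]
crop("scene","s16",220,170,370,300,5,pts)
crop("top","t16",225,140,345,270,4.5,pts+[fx(-.13,0,.125)])
go(*fx(-.13,0,.16),90.46)
```

```text
shift [  -1.4 -256.5   54.5] turn 0.0 | cur [0.7092 0.017  0.2144] 90.5 t 27.4 gap -0.0003 F [-0.3  0.1 -0.4]
```

View pics/s16.png

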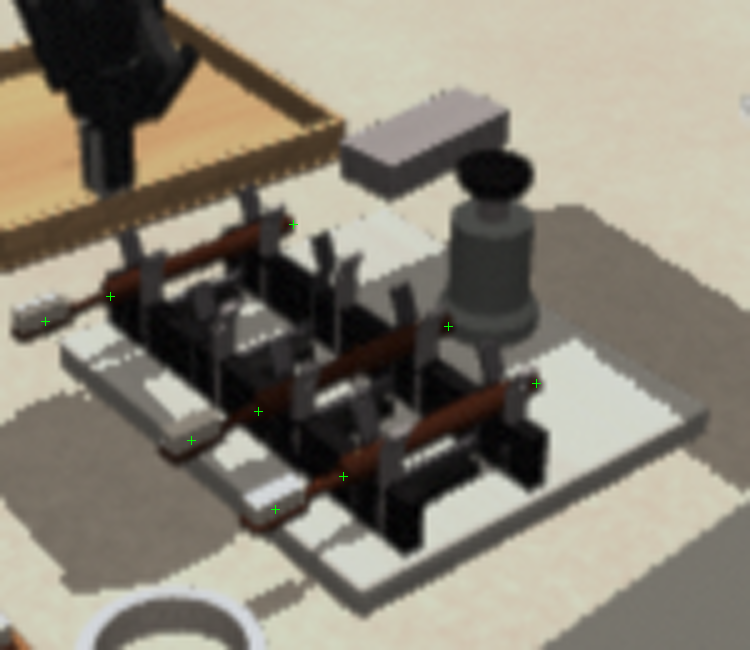

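View pics/t16.png

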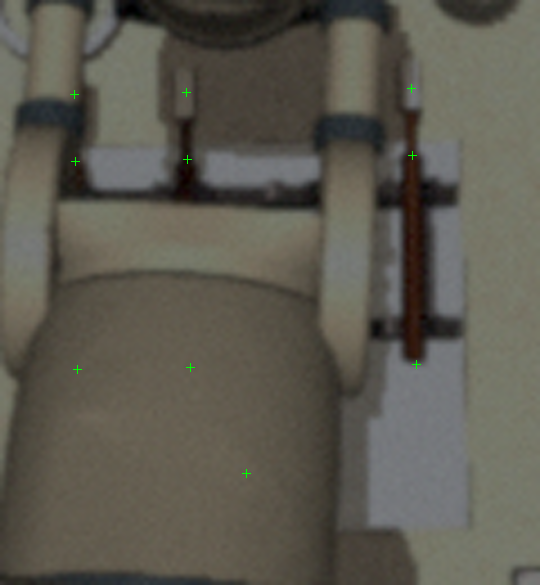

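All three are seated: handles, tails and heads line up with the markers in the scene view. Now the plunger.

>>> {"op": "step_arm", "data": {"plan": [[1,0,-30,0,0],[1,0,-75,0,0],[1,-0.5,-120,0,0],[1,-1,-165,5,0],[1,-1.4,-210,20,0],[1,-1.4,-245,35,0],[1,-1.4,-256.5,50,0],[1,-1.4,-256.5,54.5,0]]}}

```text
t: 28.4
tool_pos: [0.4521, 0.0135, 0.1597]
tool_rot: [-2.212, -2.23, 0.001]
wrist_force: [0.8, -0.2, 0.2]
finger_gap: 0.0002
```

>>> {"op": "step_arm", "data": {"plan": [[1,0,0,6,0],[1,0,0,12,0],[1,0,0,16,0],[1,0,0,18,0],[1,0,0,20,0],[1,0,0,22,0],[1,0,0,24,0],[1,0,0,24,0]]}}

```text
t: 29.4
tool_pos: [0.4536, 0.0131, 0.1358]
tool_rot: [2.213, 2.23, 0.0]
wrist_force: [-0.0, 0.7, 3.1]
finger_gap: -0.0
```

Run:
```python
from h import *
crop("scene","s17",240,130,370,260,5)
go(*fx(-.13,0,.124),90.46)
```

```text
shift [ 0.4 -0.9 11.8] turn -0.0 | cur [0.4536 0.0132 0.1358] 90.4 t 29.45 gap 0.0002 F [-0.7  0.9  3.7]
```

View pics/s17.png

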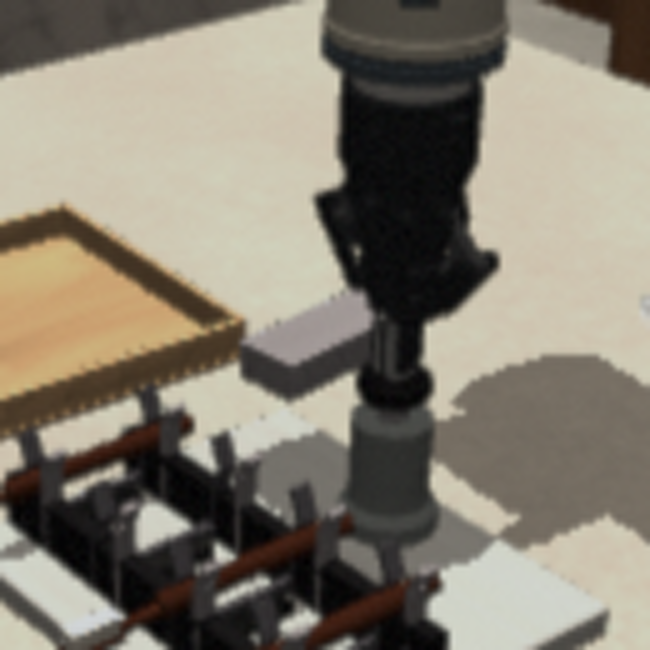

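>>> {"op": "step_arm", "data": {"plan": [[1,0,0,3,0],[1,0,0,6,0],[1,0,0,8.5,0],[1,0,0,10.5,0],[1,0,0,11.3,0],[1,0,0,11.3,0],[1,0,0,11.3,0],[1,0,0,11.3,0]]}}

```text
t: 30.45
tool_pos: [0.4536, 0.0131, 0.1245]
tool_rot: [2.213, 2.23, 0.0]
wrist_force: [-0.5, 0.5, 8.2]
finger_gap: 0.0001
```

>>> {"op": "step_arm", "data": {"plan": [[1,0,0,0.5,0],[1,0,0,1,0],[1,0,0,1.3,0],[1,0,0,1.3,0],[1,0,0,1.3,0],[1,0,0,1.3,0],[1,0,0,1.3,0],[1,0,0,1.3,0]]}}

```text
t: 31.45
tool_pos: [0.4536, 0.0132, 0.1238]
tool_rot: [2.212, 2.229, 0.001]
wrist_force: [-4.9, 0.9, 26.0]
finger_gap: 0.0001
```

At the stop: 26 N, well above the spring's 9 N. It was held for over half a second, so I'm letting it up.

>>> {"op": "step_arm", "data": {"plan": [[1,0,0,0,0],[1,0,0,-5,0],[1,0,0,-10,0],[1,0,0,-16,0],[1,0,0,-24,0],[1,0,0,-40,0],[1,0,0,-65,0],[1,0,0,-90,0]]}}

```text
t: 32.45
tool_pos: [0.453, 0.0132, 0.214]
tool_rot: [-2.213, -2.229, 0.001]
wrist_force: [-0.0, -0.5, 0.8]
finger_gap: -0.0003
```

Run:
```python
from h import *
pts=[fx(x,y,.062) for x in(-.065,.065,.107) for y in(-.105,.035,.105)]+[fx(-.13,0,.125)]
crop("scene","s18",220,130,370,280,5,pts)
go(*fx(0,-.105,.13),90.46)
```

```text
shift [-104.4  128.2   87.1] turn -0.0 | cur [0.4543 0.0131 0.2167] 90.4 t 32.5 gap 0.0 F [1.7 0.5 5. ]
```

View pics/s18.png

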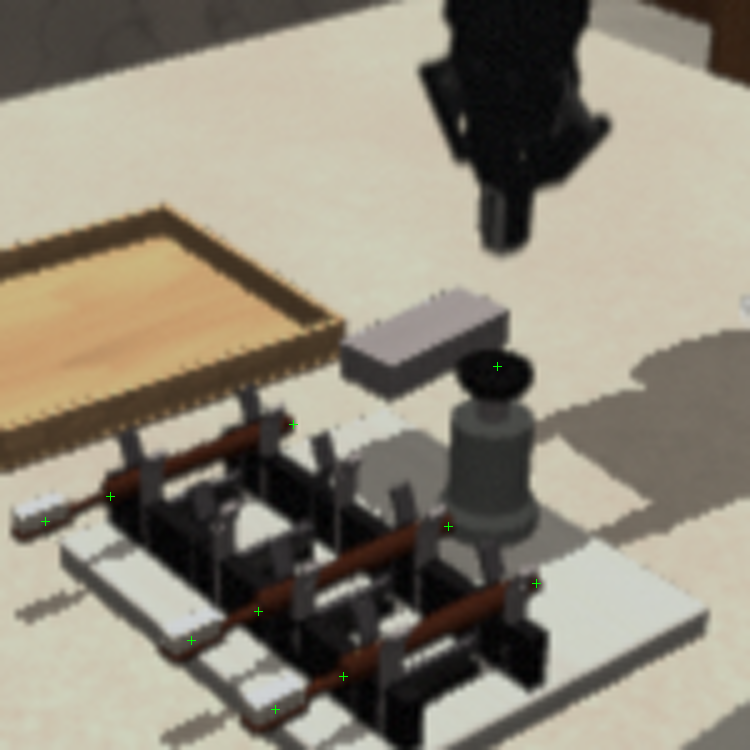

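The plunger is back up and all three brushes are still clipped. Taking out brush 1.

>>> {"op": "step_arm", "data": {"plan": [[0.8,-25,31,0,0],[0.5,-60,74,10,0],[0.5,-95,117,25,0],[0.5,-104,128,45,0],[0.5,-104,128,65,0],[0.5,-104,128,80,0],[0.5,-104,128,87,0],[0.5,-104,128,87,0]], "force": 100}}

```text
t: 33.5
tool_pos: [0.5821, -0.0897, 0.1262]
tool_rot: [-2.213, -2.23, 0.0]
wrist_force: [0.8, -0.1, 1.0]
finger_gap: 0.0427
```

Run:
```python
from h import *
go(*fx(0,-.105,.0735),90.46)
```

```text
shift [-0.7  1.5 52.7] turn -0.0 | cur [ 0.5821 -0.0897  0.1262] 90.4 t 33.5 gap 0.0427 F [ 0.8 -0.1  1. ]
```

>>> {"op": "step_arm", "data": {"plan": [[0.5,-0.7,0,20,0],[0.5,-0.7,0,40,0],[0.5,-0.7,0,52,0],[0.5,-0.7,0,52,0],[0.8,-0.7,0,52,0],[1,-0.7,0,52,0],[1,-0.7,0,52,0],[1,-0.7,0,52,0]]}}

```text
t: 34.5
tool_pos: [0.5827, -0.0907, 0.0753]
tool_rot: [2.212, 2.229, 0.001]
wrist_force: [-2.1, 0.0, 7.3]
finger_gap: 0.0109
```

>>> {"op": "step_arm", "data": {"plan": [[1,0,0,-2,0],[1,0,0,-5,0],[1,0,0,-9,0],[1,0,0,-13,0],[1,0,0,-18,0],[1,0,0,-28,0],[1,0,0,-50,0],[1,0,0,-75,0]]}}

```text
t: 35.5
tool_pos: [0.5821, -0.0908, 0.1502]
tool_rot: [2.213, 2.23, -0.001]
wrist_force: [0.7, -0.4, -0.2]
finger_gap: 0.0106
```

```bash
cat >> h.py <<'E'
def tr(x,y,z): c,s=np.cos(TR[2]),np.sin(TR[2]); return np.array([TR[0]+c*x-s*y,TR[1]+s*x+c*y,z])
E
python3 - <<'E'
from h import *
go(*tr(-.0295,-.065,.14),90-2.64)
crop("scene","s19",220,100,370,250,4)
E
```

```text
shift [-317.6 -116.4   10.3] turn 3.1 | cur [ 0.5821 -0.0908  0.1502] 90.4 t 35.5 gap 0.0106 F [ 0.7 -0.4 -0.2]
```

View pics/s19.png

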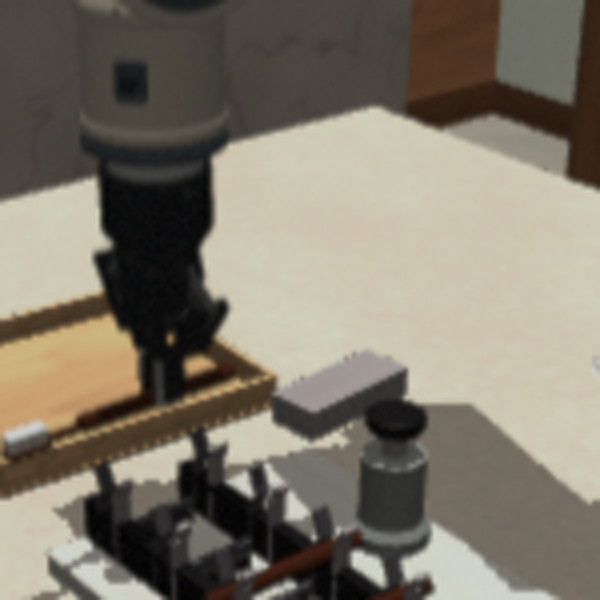

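>>> {"op": "step_arm", "data": {"plan": [[1,-35,-13,0,0],[1,-85,-31,0,0],[1,-135,-50,0,1],[1,-185,-68,0,2],[1,-235,-86,0,3.1],[1,-285,-105,5,3.1],[1,-317,-116,10,3.1],[1,-317,-116,10,3.1]]}}

```text
t: 36.55
tool_pos: [0.4675, -0.4108, 0.1391]
tool_rot: [2.275, 2.165, -0.001]
wrist_force: [0.4, 0.1, -0.5]
finger_gap: 0.0105
```

Run:
```python
from h import *
go(*tr(-.0295,-.065,.0275),90-2.64)
```

```text
shift [  1.6   0.4 111.6] turn -0.2 | cur [ 0.4675 -0.4108  0.1391] 87.2 t 36.55 gap 0.0105 F [ 0.4  0.1 -0.5]
```

>>> {"op": "step_arm", "data": {"plan": [[1,1,0,25,0],[1,1.6,0,55,0],[1,1.6,0,80,0],[1,1.6,0,95,0],[1,1.6,0,105,0],[1,1.6,0,109,0],[1,1.6,0,111.5,0],[1,1.6,0,111.5,0]]}}

```text
t: 37.55
tool_pos: [0.4688, -0.407, 0.0281]
tool_rot: [2.272, 2.169, -0.0]
wrist_force: [-0.0, -0.5, 0.4]
finger_gap: 0.0105
```

>>> {"op": "step_arm", "data": {"plan": [[1,0,0,0,0],[0.8,0,0,0,0],[0.5,0,0,0,0],[0.5,0,0,0,0],[0.5,0,0,-10,0],[0.5,0,0,-40,0],[0.5,0,0,-90,0],[0.5,0,0,-120,0]]}}

```text
t: 38.55
tool_pos: [0.4691, -0.4073, 0.1507]
tool_rot: [2.271, 2.167, 0.0]
wrist_force: [0.2, -0.4, -0.5]
finger_gap: 0.0429
```

Run:
```python
from h import *
go(*fx(0,.035,.15),90.46)
crop("scene","s20",160,120,360,280,4)
```

```text
shift [461.7  91.9   0. ] turn -3.1 | cur [ 0.4691 -0.4073  0.1507] 87.3 t 38.55 gap 0.0429 F [ 0.2 -0.4 -0.5]
```

View pics/s20.png

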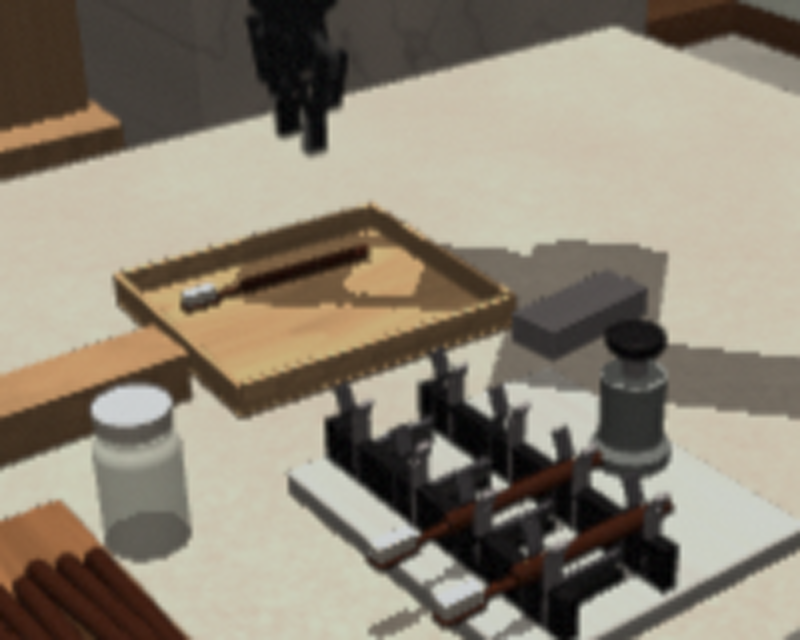

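Brush 1 lies flat inside the tray, with the other two still clipped. Next is the brush in clip2.

>>> {"op": "step_arm", "data": {"plan": [[0.5,50,10,0,0],[0.5,110,22,-5,-1],[0.5,170,34,-5,-2],[0.5,230,46,-5,-3.1],[0.5,290,58,-5,-3.1],[0.5,350,70,-5,-3.1],[0.5,410,82,0,-3.1],[0.5,461,92,0,-3.1]]}}

```text
t: 39.6
tool_pos: [0.5822, 0.0517, 0.1479]
tool_rot: [2.212, 2.23, 0.0]
wrist_force: [1.1, -1.5, 0.4]
finger_gap: 0.0426
```

>>> {"op": "step_arm", "data": {"plan": [[0.5,0,0,0,0],[0.5,0,0,0,0],[0.5,0,0,0,0],[0.5,0,0,10,0],[0.5,0,0,20,0],[0.5,0,0,25,0],[0.5,0,0,25,0],[0.5,0,0,25,0]]}}

```text
t: 40.6
tool_pos: [0.5822, 0.0494, 0.1228]
tool_rot: [2.213, 2.23, 0.0]
wrist_force: [0.0, -0.5, 0.4]
finger_gap: 0.0425
```

Run:
```python
from h import *
go(*fx(0,.035,.0750),90.46)
```

```text
shift [ 0.2  0.2 47.8] turn -0.0 | cur [0.5822 0.0494 0.1228] 90.4 t 40.6 gap 0.0425 F [ 0.  -0.5  0.4]
```

>>> {"op": "step_arm", "data": {"plan": [[0.5,0,0,20,0],[0.5,0,0,38,0],[0.5,0,0,48,0],[0.5,0,0,48,0],[0.8,0,0,48,0],[1,0,0,48,0],[1,0,0,48,0],[1,0,0,48,0]]}}

```text
t: 41.6
tool_pos: [0.5825, 0.0494, 0.0757]
tool_rot: [2.212, 2.229, 0.002]
wrist_force: [-2.0, 0.2, 7.8]
finger_gap: 0.0106
```

>>> {"op": "step_arm", "data": {"plan": [[1,0,0,-2,0],[1,0,0,-5,0],[1,0,0,-9,0],[1,0,0,-13,0],[1,0,0,-18,0],[1,0,0,-28,0],[1,0,0,-50,0],[1,0,0,-75,0]]}}

```text
t: 42.6
tool_pos: [0.5821, 0.0491, 0.1508]
tool_rot: [2.213, 2.23, -0.0]
wrist_force: [0.3, 0.5, 1.1]
finger_gap: 0.0002
```

Run:
```python
from h import *
go(*tr(-.0295,0,.14),90-2.64)
crop("scene","s21",160,100,370,260,3.5)
```

```text
shift [-392.6 -114.    10.9] turn 3.1 | cur [0.5821 0.0491 0.1508] 90.4 t 42.6 gap 0.0002 F [0.3 0.5 1.1]
```

View pics/s21.png

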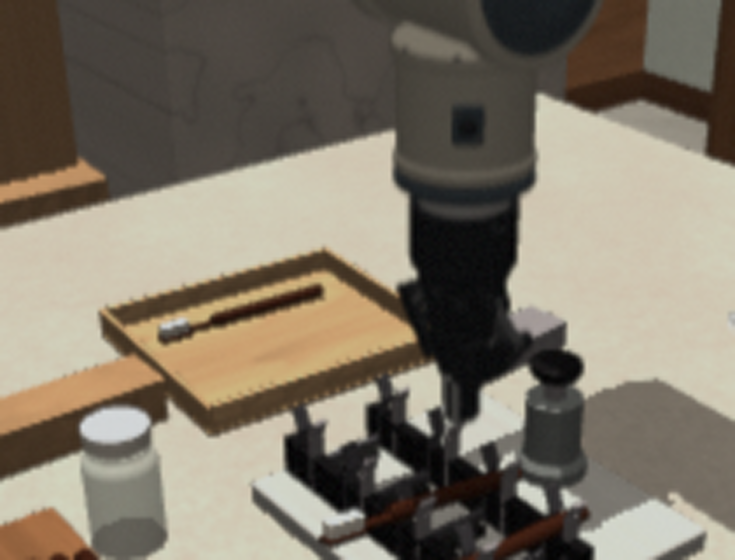

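The grip let go (gap 0) and the brush stayed behind in the fixture. I'll look closer before gripping again.

Run:
```python
from h import *
pts=[fx(x,y,.062) for x in(-.065,.065,.107) for y in(.035,.105)]
crop("scene","s22",240,190,350,290,6,pts)
```

```text
(no output)
```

View pics/s22.png

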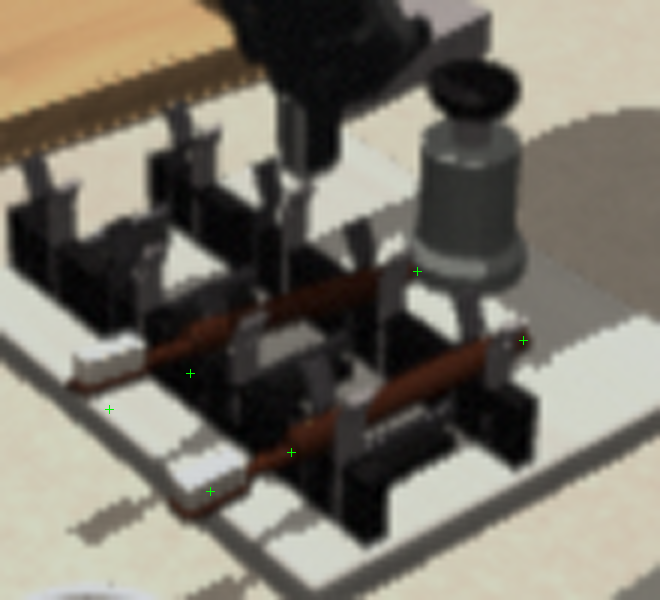

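The head end came out of its front fork while the tail fork still holds. I'll push the brush back down with closed fingers, then grip it again.

>>> {"op": "step_arm", "data": {"plan": [[1,0,10,10,0],[1,0,18,25,0],[1,0,18,38,0],[1,0,18,46,0],[1,0,18,52,0],[1,0,18,56,0],[1,0,18,59,0],[1,0,18,62,0]]}}

```text
t: 43.7
tool_pos: [0.6002, 0.0495, 0.0878]
tool_rot: [2.213, 2.23, 0.0]
wrist_force: [0.3, -0.0, -0.8]
finger_gap: 0.0004
```

Run:
```python
from h import *
go(*fx(.018,.035,.0865),90.46)
pts=[fx(x,y,.062) for x in(-.065,.065,.107) for y in(.035,.105)]
crop("scene","s23",240,190,350,290,6,pts)
```

```text
shift [0.2 0.3 1.3] turn -0.0 | cur [0.6002 0.0495 0.0878] 90.4 t 43.7 gap 0.0004 F [ 0.3 -0.  -0.8]
```

View pics/s23.png

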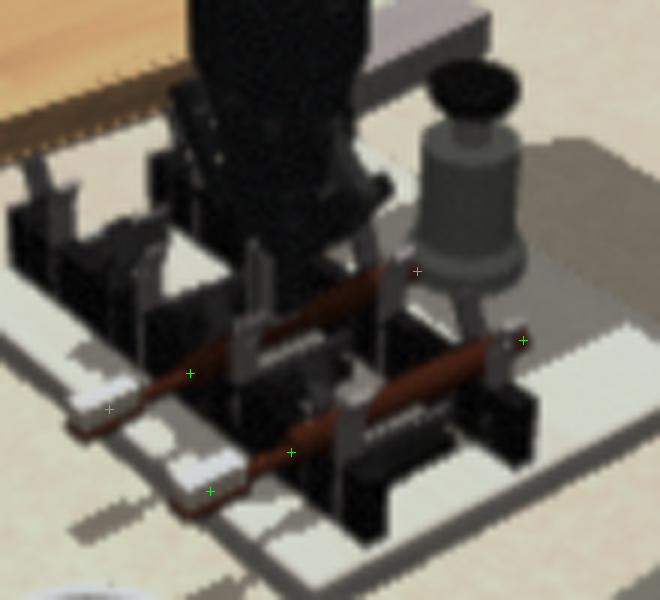

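It is seated again. Now the new grip, a little deeper and at 120 N.

>>> {"op": "step_arm", "data": {"plan": [[1,0,0,-15,0],[0.8,0,-10,-36,0],[0.5,0,-18,-36,0],[0.5,0,-18,-36,0],[0.5,0,-18,-25,0],[0.5,0,-18,-5,0],[0.5,0,-18,10,0],[0.5,0,-18,15.5,0]], "force": 120}}

```text
t: 44.75
tool_pos: [0.5815, 0.0494, 0.0706]
tool_rot: [-2.212, -2.229, 0.002]
wrist_force: [0.1, 0.2, -0.1]
finger_gap: 0.0425
```

>>> {"op": "step_arm", "data": {"plan": [[0.5,0,0,0,0],[0.8,0,0,0,0],[1,0,0,0,0],[1,0,0,0,0],[1,0,0,0,0],[1,0,0,0,0],[1,0,0,-1.5,0],[1,0,0,-3,0]]}}

```text
t: 45.75
tool_pos: [0.5821, 0.0495, 0.0753]
tool_rot: [-2.213, -2.23, -0.0]
wrist_force: [0.8, 1.7, -2.9]
finger_gap: 0.0106
```

>>> {"op": "step_arm", "data": {"plan": [[1,0,0,-2,0],[1,0,0,-5,0],[1,0,0,-9,0],[1,0,0,-13,0],[1,0,0,-20,0],[1,0,0,-35,0],[1,0,0,-55,0],[1,0,0,-72,0]]}}

```text
t: 46.75
tool_pos: [0.5822, 0.0494, 0.1487]
tool_rot: [2.213, 2.229, 0.001]
wrist_force: [0.0, 0.8, 0.1]
finger_gap: -0.0
```

Run:
```python
from h import *
go(*tr(-.0295,0,.14),90-2.64)
crop("scene","s24",160,100,370,260,3.5)
```

```text
shift [-392.9 -114.1    8.6] turn 3.1 | cur [0.5822 0.0494 0.1487] 90.4 t 46.75 gap -0.0 F [0.  0.8 0.1]
```

View pics/s24.png

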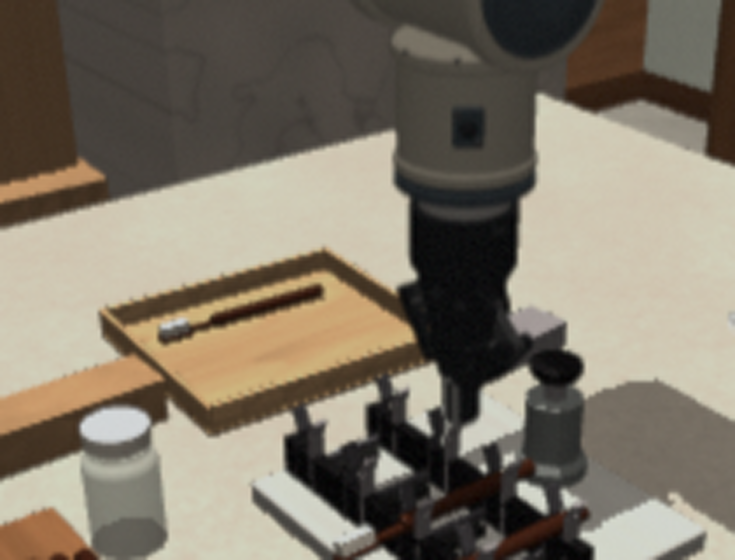

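It slipped again, so the cause is a shallow grip and not the one-off slackening. I'll check its state before going deeper; there is room down to 32 mm.

Run:
```python
from h import *
pts=[fx(x,y,.062) for x in(-.065,.065,.107) for y in(.035,.105)]
crop("scene","s25",240,190,350,290,6,pts)
go(*fx(0,.035,.065),90.46)
```

```text
shift [ 0.2 -0.9 84.4] turn -0.0 | cur [0.583  0.0494 0.1494] 90.4 t 46.85 gap -0.0002 F [ 0.5 -0.2  0. ]
```

View pics/s25.png

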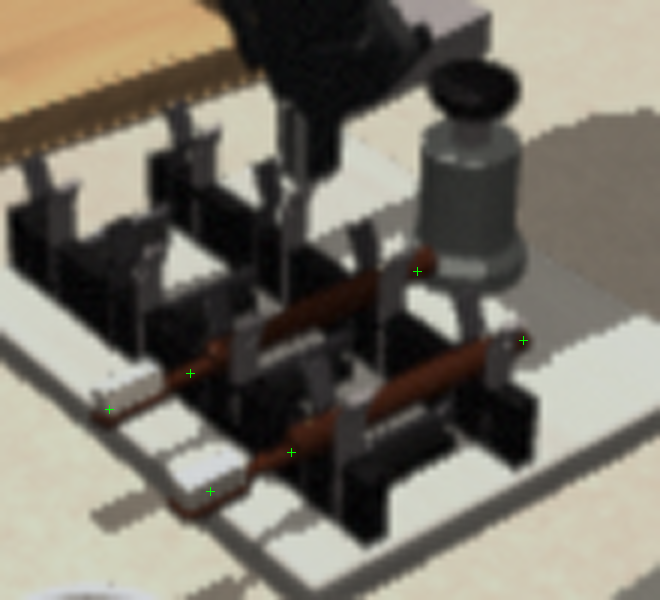

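It slid about 14 mm towards the plunger and looks level and seated. I'll grip it at its shifted origin and deeper, with the TCP at 65 mm.

>>> {"op": "step_arm", "data": {"plan": [[0.8,0,-6,0,0],[0.5,0,-12,5,0],[0.5,0,-13,15,0],[0.5,0,-13,30,0],[0.5,0,-13,50,0],[0.5,0,-13,68,0],[0.5,0,-13,80,0],[0.5,0,-13,84,0]]}}

```text
t: 47.85
tool_pos: [0.5687, 0.0492, 0.0621]
tool_rot: [-2.212, -2.229, 0.002]
wrist_force: [-0.2, 0.1, 0.8]
finger_gap: 0.0429
```

>>> {"op": "step_arm", "data": {"plan": [[0.5,0,0,0,0],[0.8,0,0,0,0],[1,0,0,0,0],[1,0,0,0,0],[1,0,0,0,0],[1,0,0,0,0],[1,0,0,0,0],[1,0,0,0,0]]}}

```text
t: 48.85
tool_pos: [0.5694, 0.0492, 0.064]
tool_rot: [2.212, 2.229, 0.001]
wrist_force: [-1.8, -0.5, 7.9]
finger_gap: 0.0114
```

>>> {"op": "step_arm", "data": {"plan": [[1,0,0,-2,0],[1,0,0,-5,0],[1,0,0,-9,0],[1,0,0,-13,0],[1,0,0,-20,0],[1,0,0,-35,0],[1,0,0,-60,0],[1,0,0,-85,0]]}}

```text
t: 49.85
tool_pos: [0.5692, 0.0491, 0.1499]
tool_rot: [2.213, 2.229, 0.0]
wrist_force: [0.4, 0.4, 0.5]
finger_gap: 0.0113
```

Run:
```python
from h import *
go(*tr(-.0295,0,.14),90-2.64)
crop("scene","s26",160,100,370,260,3.5)
```

```text
shift [-392.7 -101.1   10. ] turn 3.1 | cur [0.5692 0.0491 0.1499] 90.4 t 49.85 gap 0.0113 F [0.4 0.4 0.5]
```

View pics/s26.png

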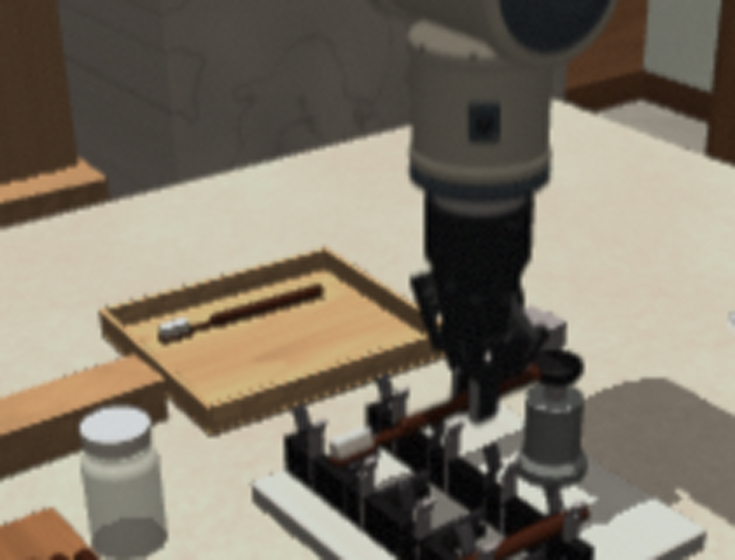

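It's out and level. On to the middle of the tray.

>>> {"op": "step_arm", "data": {"plan": [[1,-30,-2,-10,0],[1,-80,-15,-10,0],[1,-140,-30,-10,0],[1,-200,-45,-10,1],[1,-260,-62,-5,2],[1,-320,-80,0,3.1],[1,-370,-95,5,3.1],[1,-393,-101,10,3.1]]}}

```text
t: 50.9
tool_pos: [0.4701, -0.3473, 0.1389]
tool_rot: [2.274, 2.166, -0.0]
wrist_force: [1.3, -0.0, -0.7]
finger_gap: 0.0113
```

>>> {"op": "step_arm", "data": {"plan": [[1,0,0,10,0],[1,0,0,30,0],[1,0,0,55,0],[1,0,0,80,0],[1,0,0,95,0],[1,0,0,103,0],[1,0,0,107,0],[1,0,0,108,0]]}}

```text
t: 51.9
tool_pos: [0.4712, -0.3446, 0.0305]
tool_rot: [2.272, 2.169, 0.0]
wrist_force: [-1.4, 0.3, 0.2]
finger_gap: 0.0108
```

Run:
```python
from h import *
go(*tr(-.0295,0,.0235),90-2.64)
crop("scene","s27",160,130,330,260,4.5)
```

```text
shift [ 0.2 -0.2  7. ] turn -0.0 | cur [ 0.4712 -0.3446  0.0305] 87.3 t 51.9 gap 0.0108 F [-1.4  0.3  0.2]
```

View pics/s27.png

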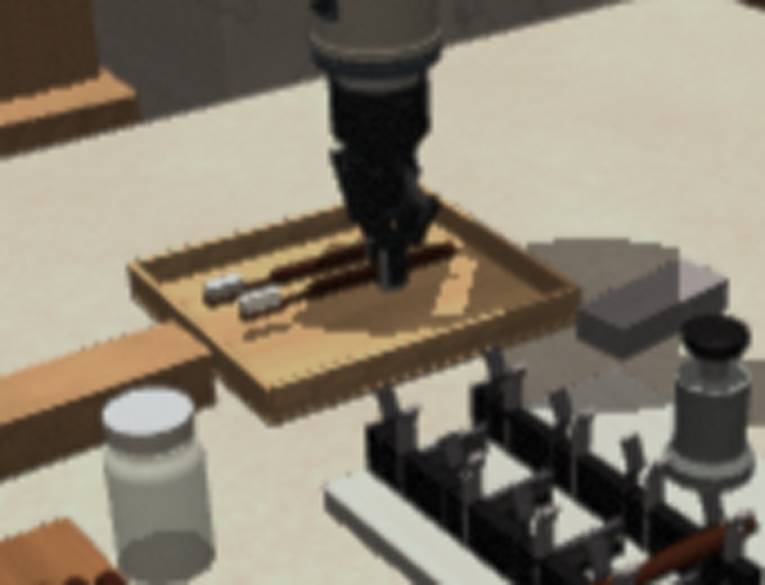

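>>> {"op": "step_arm", "data": {"plan": [[1,0,0,3,0],[1,0,0,5.5,0],[1,0,0,5.5,0],[0.75,0,0,5.5,0],[0.6,0,0,5.5,0],[0.5,0,0,5.5,0],[0.5,0,0,5.5,0],[0.5,0,0,0,0]]}}

```text
t: 52.95
tool_pos: [0.4708, -0.3443, 0.0301]
tool_rot: [-2.272, -2.169, 0.0]
wrist_force: [0.0, -0.3, -0.4]
finger_gap: 0.0427
```

>>> {"op": "step_arm", "data": {"plan": [[0.5,0,0,-25,0],[0.5,0,0,-70,0],[0.5,0,0,-120,0],[0.5,50,10,-125,0],[0.5,110,22,-125,-1],[0.5,170,34,-125,-2],[0.5,230,46,-125,-3.1],[0.5,290,58,-125,-3.1]]}}

```text
t: 53.95
tool_pos: [0.5427, -0.0556, 0.1557]
tool_rot: [2.212, 2.23, 0.001]
wrist_force: [0.6, -0.4, -0.3]
finger_gap: 0.0427
```

Run:
```python
from h import *
go(*fx(0,.105,.12),90.46)
crop("scene","s28",160,130,370,290,3.5,[fx(x,.105,.062) for x in(-.065,.065,.107)])
```

```text
shift [174.9  40.4  35.7] turn -0.0 | cur [ 0.5427 -0.0556  0.1557] 90.4 t 53.95 gap 0.0427 F [ 0.6 -0.4 -0.3]
```

View pics/s28.png

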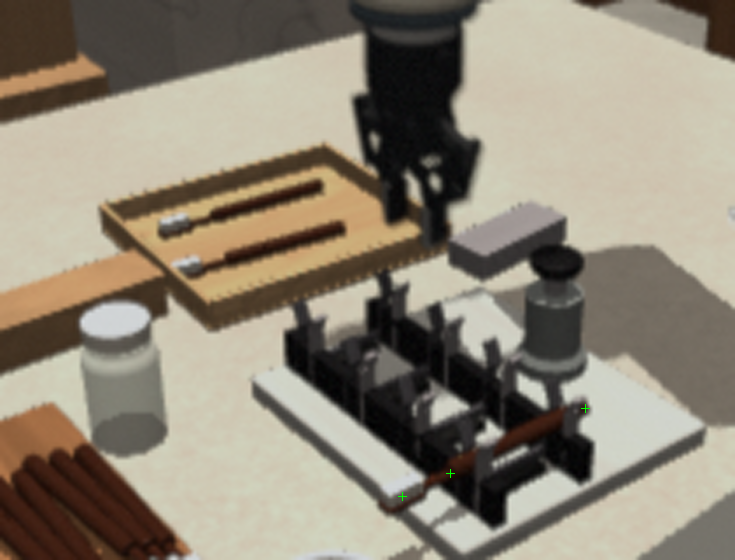

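Two brushes are in the tray. Fetching the third with the deeper grip.

>>> {"op": "step_arm", "data": {"plan": [[0.5,40,10,0,0],[0.5,95,22,0,0],[0.5,150,35,5,0],[0.5,175,40.4,15,0],[0.5,175,40.4,25,0],[0.5,175,40.4,32,0],[0.5,175,40.4,36,0],[0.5,175,40.4,36,0]]}}

```text
t: 55.0
tool_pos: [0.5814, 0.117, 0.1191]
tool_rot: [-2.214, -2.228, 0.0]
wrist_force: [0.9, 0.2, 0.4]
finger_gap: 0.0427
```

Run:
```python
from h import *
go(*fx(0,.105,.065),90.46)
im=crop("top","t28",350,170,460,290,5,[tr(-.0295,y,.0135) for y in(-.065,0,.065)])
```

```text
shift [ 2.6  0.5 54.1] turn -0.1 | cur [0.5814 0.117  0.1191] 90.4 t 55.0 gap 0.0427 F [0.9 0.2 0.4]
```

View pics/t28.png

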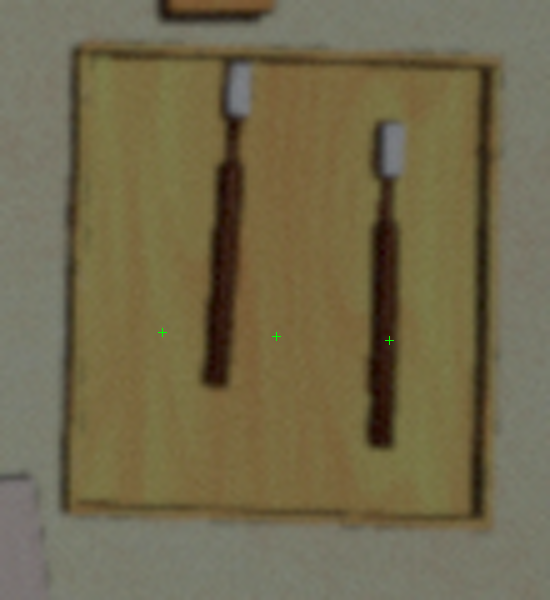

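Brush 2 was shifted forward after release and now sits at the tray's far wall, still inside. Brush 3 fits to its left (local y about +74 mm) if I open the gripper only part way.

>>> {"op": "step_arm", "data": {"plan": [[0.5,2,0.5,15,0],[0.5,2,0.5,32,0],[0.5,2,0.5,46,0],[0.5,2,0.5,53,0],[0.5,2,0.5,53,0],[0.8,2,0.5,53,0],[1,2,0.5,53,0],[1,2,0.5,53,0]]}}

```text
t: 56.05
tool_pos: [0.5824, 0.1198, 0.067]
tool_rot: [2.213, 2.229, 0.001]
wrist_force: [-1.2, -0.1, 5.9]
finger_gap: 0.011
```

>>> {"op": "step_arm", "data": {"plan": [[1,0,0,0,0],[1,0,0,0,0],[1,0,0,-3,0],[1,0,0,-8,0],[1,0,0,-15,0],[1,0,0,-30,0],[1,0,0,-60,0],[1,0,0,-85,0]]}}

```text
t: 57.05
tool_pos: [0.5819, 0.1198, 0.1525]
tool_rot: [2.213, 2.23, -0.0]
wrist_force: [-0.2, -0.9, 0.5]
finger_gap: 0.0
```

Run:
```python
from h import *
go(*tr(-.0295,.074,.14),90-2.64)
crop("scene","s29",160,100,370,260,3.5)
```

```text
shift [-389.4 -110.4   12.5] turn 3.1 | cur [0.5819 0.1198 0.1525] 90.4 t 57.05 gap 0.0 F [-0.2 -0.9  0.5]
```

View pics/s29.png

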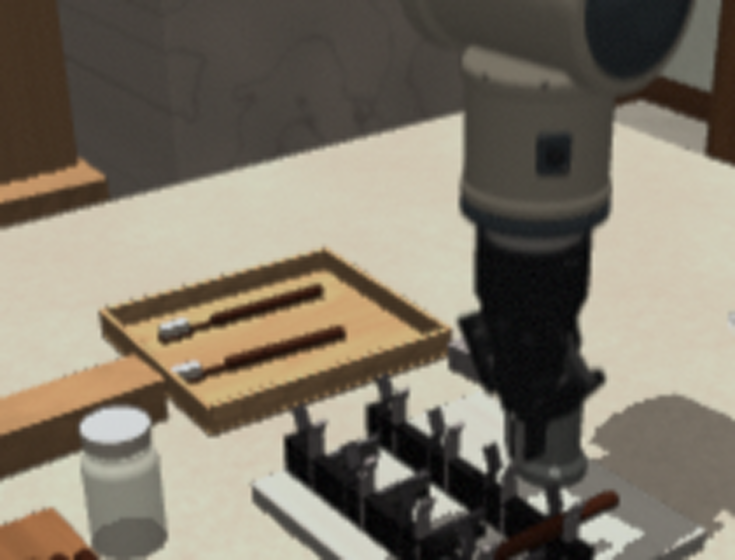

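Run:
```python
from h import *
pts=[fx(x,y,.062) for x in(-.065,.065,.107) for y in(.105,)]
crop("scene","s30",240,190,350,290,6,pts)
```

```text
(no output)
```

View pics/s30.png

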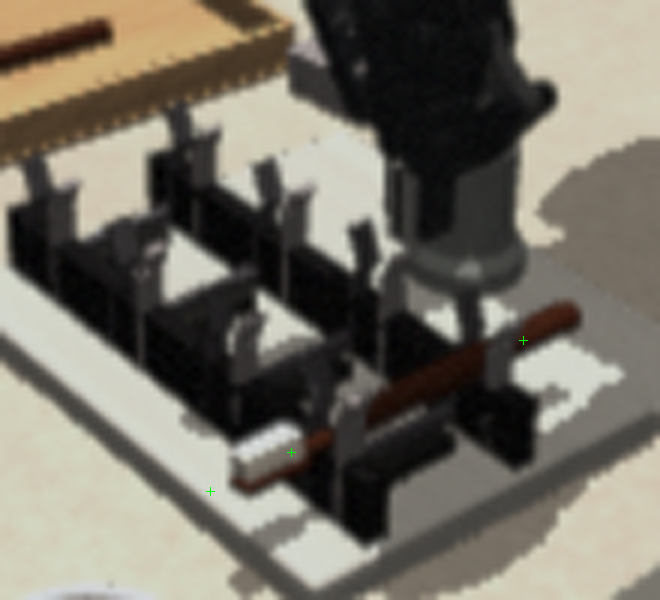

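It slid back about 32 mm. Only the rear fork grips the handle now, with the neck in the front fork. I'll grip near the rear fork with the pads centred on the axis (TCP 61 mm).

Run:
```python
from h import *
go(*fx(-.02,.105,.061),90.46)
```

```text
shift [ -0.3 -21.7  92.9] turn -0.0 | cur [0.5832 0.1199 0.154 ] 90.4 t 57.15 gap 0.0001 F [ 0.9  0.3 -1.2]
```

>>> {"op": "step_arm", "data": {"plan": [[0.7,0,-10,0,0],[0.5,0,-21,0,0],[0.5,0,-21,15,0],[0.5,0,-21,40,0],[0.5,0,-21,65,0],[0.5,0,-21,82,0],[0.5,0,-21,91,0],[0.5,0,-21,92.5,0]], "force": 120}}

```text
t: 58.15
tool_pos: [0.5609, 0.1196, 0.0582]
tool_rot: [-2.213, -2.229, 0.001]
wrist_force: [-0.3, -0.6, 0.2]
finger_gap: 0.0431
```

>>> {"op": "step_arm", "data": {"plan": [[0.5,0,0,0,0],[0.8,0,0,0,0],[1,0,0,0,0],[1,0,0,0,0],[1,0,0,0,0],[1,0,0,0,0],[1,0,0,0,0],[1,0,0,0,0]]}}

```text
t: 59.15
tool_pos: [0.5614, 0.1197, 0.0594]
tool_rot: [2.213, 2.229, 0.001]
wrist_force: [-1.2, 0.1, 6.9]
finger_gap: 0.0121
```

>>> {"op": "step_arm", "data": {"plan": [[1,0,0,-3,0],[1,0,0,-6,0],[1,0,0,-10,0],[1,0,0,-15,0],[1,0,0,-25,0],[1,0,0,-40,0],[1,0,0,-65,0],[1,0,0,-90,0]]}}

```text
t: 60.15
tool_pos: [0.5607, 0.1195, 0.15]
tool_rot: [-2.213, -2.23, 0.001]
wrist_force: [-0.2, 0.1, -0.1]
finger_gap: 0.011
```

Run:
```python
from h import *
go(*tr(-.0175,.074,.14),90-2.64)
crop("scene","s31",220,110,370,270,4.5)
```

```text
shift [-389.9  -77.2   10.1] turn 3.1 | cur [0.5607 0.1195 0.15  ] 90.4 t 60.15 gap 0.011 F [-0.2  0.1 -0.1]
```

View pics/s31.png

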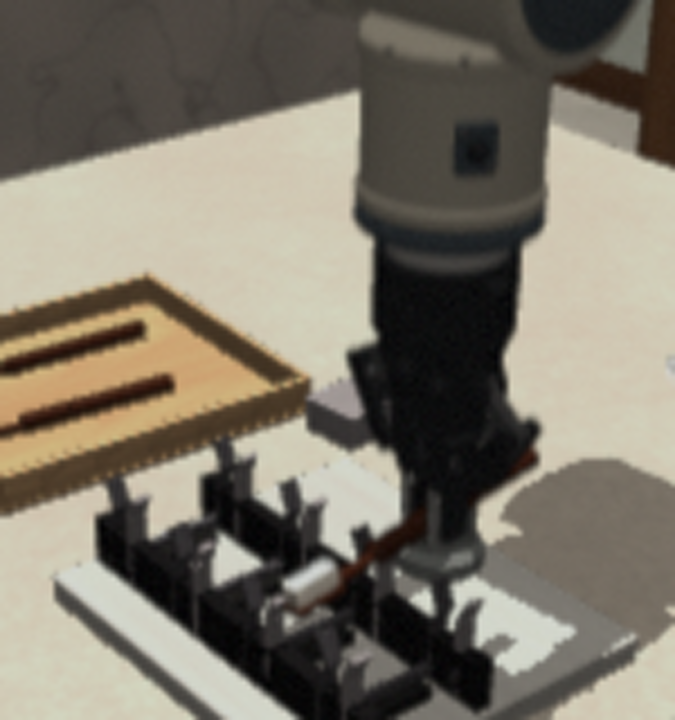

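Run:
```python
from h import *
f,cx,cy,p,M=K("scene")
for u,v in((535,458),(345,570),(312,583),(283,598)):
    a,b=u/4.5+220,v/4.5+110
    d=M@np.array([(a-cx)/f,(b-cy)/f,1]); print(p+d*(.1195-p[1])/d[1])
```

```text
[0.48223925 0.1195     0.15490736]
[0.62125844 0.1195     0.13447825]
[0.64373612 0.1195     0.13530414]
[0.6630112  0.1195     0.13375789]
```

It's held with the head about 8° down. That's fine: I'll lower it until the head touches the tray floor, then release.

>>> {"op": "step_arm", "data": {"plan": [[1,-20,0,-15,0],[1,-70,-8,-20,0],[1,-130,-22,-20,0],[1,-190,-36,-20,1],[1,-250,-49,-15,2],[1,-310,-62,-10,3.1],[1,-365,-73,0,3.1],[1,-390,-78,5,3.1]]}}

```text
t: 61.2
tool_pos: [0.4842, -0.2744, 0.1436]
tool_rot: [-2.275, -2.166, 0.001]
wrist_force: [-0.1, 1.4, -1.0]
finger_gap: 0.0109
```

>>> {"op": "step_arm", "data": {"plan": [[1,0,0,5,0],[1,0,0,20,0],[1,0,0,45,0],[1,0,0,65,0],[1,0,0,80,0],[1,0,0,90,0],[1,0,0,97,0],[1,0,0,102,0]]}}

```text
t: 62.2
tool_pos: [0.4861, -0.271, 0.0416]
tool_rot: [2.272, 2.169, 0.0]
wrist_force: [0.5, -0.2, 0.7]
finger_gap: 0.0111
```

Run:
```python
from h import *
go(*tr(-.0175,.074,.027),90-2.64)
crop("scene","s32",160,130,330,260,4.5)
crop("top","t32",330,160,460,290,4.5,[tr(-.0175,.074,.0135)])
```

```text
shift [ 0.   0.3 14.6] turn -0.0 | cur [ 0.4861 -0.271   0.0416] 87.3 t 62.2 gap 0.0111 F [ 0.5 -0.2  0.7]
```

View pics/s32.png

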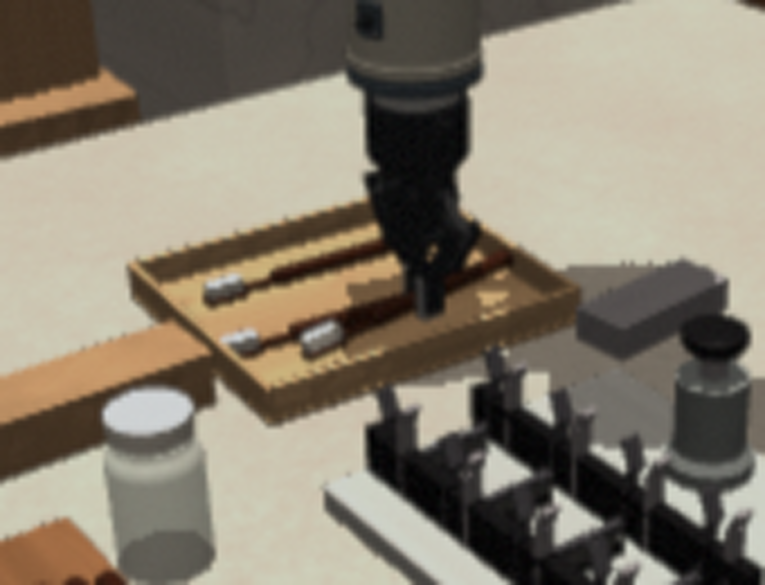

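View pics/t32.png

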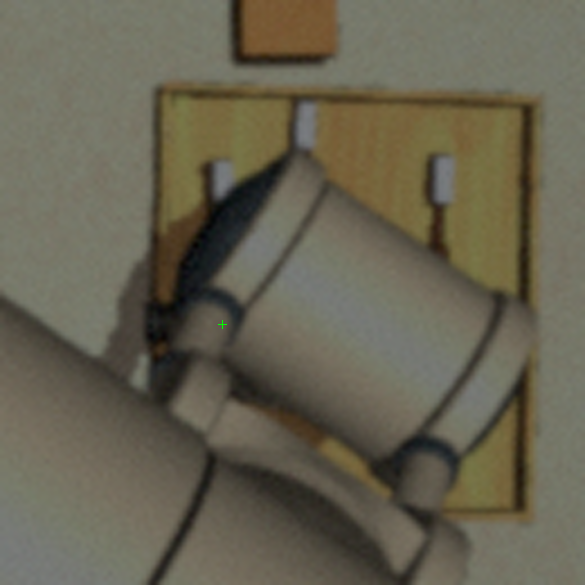

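>>> {"op": "step_arm", "data": {"plan": [[1,0,0,3,0],[1,0,0,6,0],[1,0,0,9,0],[1,0,0,11,0],[1,0,0,13,0],[1,0,0,14,0],[1,0,0,14,0],[1,0,0,14,0]]}}

```text
t: 63.3
tool_pos: [0.486, -0.271, 0.0278]
tool_rot: [2.272, 2.169, 0.0]
wrist_force: [-0.2, 0.4, 0.3]
finger_gap: 0.0109
```

>>> {"op": "step_arm", "data": {"plan": [[0.9,0,0,0,0],[0.8,0,0,0,0],[0.75,0,0,0,0],[0.7,0,0,0,0],[0.68,0,0,0,0],[0.68,0,0,0,0],[0.68,0,0,-10,0],[0.68,0,0,-25,0]]}}

```text
t: 64.3
tool_pos: [0.4858, -0.2709, 0.0534]
tool_rot: [-2.272, -2.169, 0.0]
wrist_force: [-0.4, 0.7, -0.3]
finger_gap: 0.0275
```

>>> {"op": "step_arm", "data": {"plan": [[0.68,0,0,-30,0],[0.68,0,0,-70,0],[0.68,0,0,-120,0],[0.68,50,0,-140,0],[0.68,110,0,-150,0],[0.68,170,0,-150,0],[0.68,230,0,-150,0],[0.68,290,0,-150,0]]}}

```text
t: 65.3
tool_pos: [0.4993, 0.0206, 0.204]
tool_rot: [2.272, 2.168, 0.002]
wrist_force: [1.4, -0.3, 0.0]
finger_gap: 0.0274
```

Run:
```python
from h import *
pts=[tr(x,y,.032) for x in(-.129,.129) for y in(-.114,.114)]
crop("scene","s33",150,160,330,290,4.3); 
crop("top","t33",350,170,460,290,5,pts)
print(robot.read_state()['tool_pos'])
```

```text
[0.4990022  0.02360011 0.20383703]
```

View pics/s33.png

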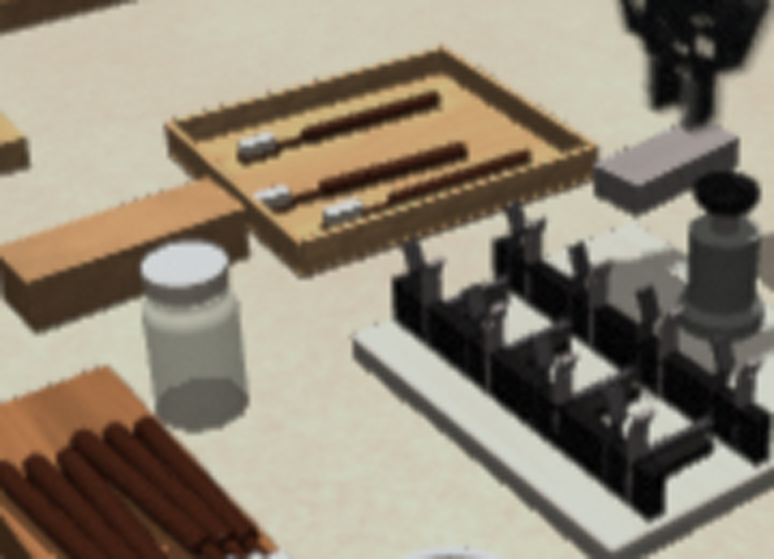

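View pics/t33.png

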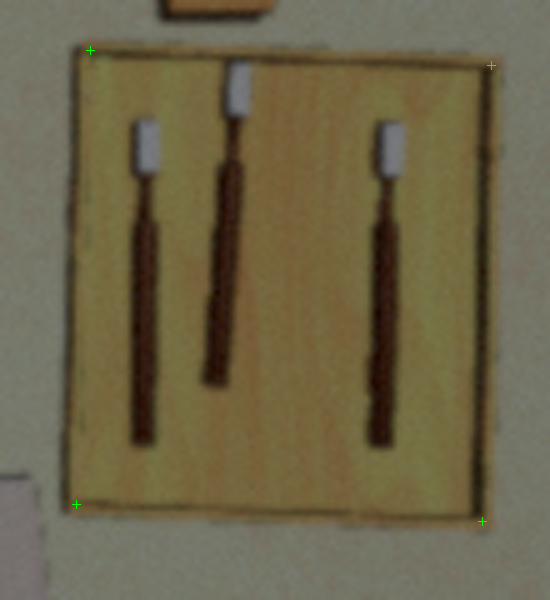

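All three lie flat inside the tray. One last look at the whole scene before handing in.

Run:
```python
from h import *
cv2.imwrite("pics/s34.png",cams.get_image("scene"))
```

```text
(no output)
```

View pics/s34.png

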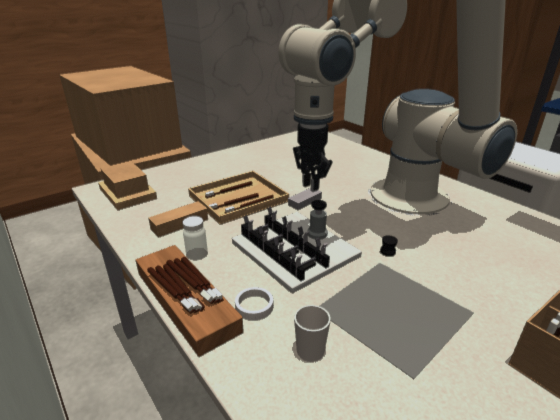

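The mat and fixture are empty, the plunger is up, the bystanders are where they started and the arm is clear.

```bash
python3 -c "
from bench import robot
print(robot.sign_off(), robot.read_state()['t'])"
```

```text
the job is handed in; nothing more can be done
the job is handed in; nothing more can be done
```

The job is handed in, at about 65 s of the 210 s allowed. All three brushes were clipped into stations 0, 2 and 3. I then pressed the plunger to its stop (26 N), held it for over half a second and let it back up. The marked brushes now lie in the wooden tray.

**Slips during removal:** the brush in station 2 slipped from the gripper twice and the one in station 3 once, all after the stamping. I re-seated the station 2 brush once and pulled both out with a deeper grip.

**Moved in the tray:** the station 2 brush moved about 3–4 cm after I released it, probably the announced disturbance. It ended close to the far wall but still inside, and I left it there.

**Last checks:** the last pictures show all three brushes flat and inside the tray, the mat and fixture empty, and the plunger up. The other objects look unmoved and the arm is clear. I judged this by eye and from my own pixel measurements; sign-off gives no verdict.

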